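Hang the tasting-spoon bin on the prep-table slat rack

ROBOT

A 7-joint arm with a two-finger parallel gripper is mounted at the origin on the work surface. World frame = base frame: x ahead of the robot, y to its left, z up, the work surface at z = 0. Lengths are in m, angles in rad, forces in N, time in s.
With the tool pointing down it reaches from about 0.4 to 0.9 m from the base axis. Payload 5.5 kg.
Tool frame: the origin (TCP) lies at the very end of the fingers, on their centre line; the grasp point (between the pads) lies 19 mm behind it (grasp_offset is the distance from the TCP to the grasp point, in m); x points along the fingers, z is the direction in which the jaws open and shut, and the axes are right-handed (so a half turn about x gives the same grasp; the last joint's range is limited). The gripper opens to 85 mm and grips with 20 to 120 N. Pads are 22 mm wide; open, the fingers measure 114 mm over their backs; the gripper's body (76 mm by 85 mm) begins 54 mm behind the grasp point. The pads swing forward as they close: fully open they stand 13 mm farther back than shut.
Start: joints at [-1.049, 0.501, -0.427, 1.55, 0.221, 1.138, -0.21], TCP at [0.166, 0.628, 0.231] pointing down, gripper open.
Joint ranges: [-2.88, 2.88], [-0.31, 2.03], [-1.54, 1.56], [0.2, 2.42], [-1.41, 4.55], [0.19, 2.02], [-2.57, 2.57]. Speed limits (rad/s): [2.57, 2.57, 3.14, 3.14, 3.14, 3.14, 3.14].

INTERFACE

Orientations are given as a rotation vector (axis times angle).
In Python, from station import * gives the robot as it stands.
- The arm moves only by the tool servo_tool, never from a script. Its argument "increments" is a list of rows, each a list of 7 numbers: the turn, a rotation vector about the tool's x, y, z in degrees, then the shift along the tool's x, y, z in m, then the finger opening in m, from 0 to 0.0854. In form: [[wx, wy, wz, x, y, z, claw], ...]. A call has 1 to 20 rows; each row shifts and turns the pose as measured when the row begins, along the tool's axes as they then stand; what a row does not reach is not made up. A row lasts 1/10 s, in which the tool goes at most 50 mm and 8.59 degrees, less where a joint would pass 70% of its speed; a pose out of reach is approached as far as the arm can. A call with a gripper value outside its range is refused whole. The fingers move at their own pace and stop on an object; "newtons" is the grip in N (left out, the last holds). Time passes only in rows, so rows that do not move let the fingers close. It gives the time, the measured TCP pose, the force and the opening at its end, in the units of the state.
- sense(): the state, without advancing time (a new reading comes with each control period).
- capture(name): name is "scene" or "top" or "wrist"; returns the picture (400x640x3 uint8, red, green, blue); there is no depth.
- camera_model(name): a dict with "camera_matrix" (3x3 intrinsics, pixels), "position" and "orientation" of the camera in the world; the wrist camera has in their place "T_tool_cam" (4x4, takes a point from camera to tool coordinates, whose origin is the TCP and whose axes are the tool frame's). Camera axes: x right, y down, z forward; pixel columns grow to the right and rows downward; lengths in m; the calibration is good to about 2 mm. A picture is of the moment at which its call begins: read the wrist's pose just before it. camera_model takes no time and is no camera call.
- close_job(): hands the job in, once; it reports no verdict.
Trained networks look in the newest picture that a camera, given by its name, has taken for a name from the list of things; names that differ only in an ending like _2 or _b are one class to them, and where a whole thing is asked for, a point or a joint stands for the part that bears it (a point fixed in the world has none). Each returns a list of dicts, best first, with "conf" (0 to 1); they miss things now and then, are a little off and sometimes report something else, mostly with a low value. They report only what shows in the picture. A call takes as long as a camera call. They do not tell look-alikes from the thing itself.
- boxes_of(camera, label): "rect" ([left, top, width, height] in pixels, round what is visible of it).
- masks_of(camera, label): "mask" (400x640 bool, what is visible of it) and "rect" ([left, top, width, height] in pixels, round what is visible of it).
- tip_of(camera, label): "location" ([column, row] in pixels: a listed point, or the origin of a listed thing).
The state is a dict: "clock": time; "joint_positions": joint angles; "dq": joint speeds; "tau": joint torques, N m; "position": TCP position; "orientation": TCP orientation; "ft_force": force on the tool from outside, world axes, zero at the start; "wrist_torque": the same for the moment, N m; "finger_gap": finger opening in m.
Only numpy, scipy, OpenCV 4.12 (cv2) and the standard library are available. Lean on these libraries where they do the work, as an engineer would, in place of code of your own. Each camera call takes 0.05 s, during which the arm holds its last target. There are 200 camera calls.

TASK

Hang the small orange bin in the upper groove of the slat rack, centred below the green clip: tilt its front up, feel the hooked lip into the groove, then rotate the bin down until it hangs level with its back flat against the slats, and let go. Be gentle with the rack (the bin must never be forced against it with more than about 15 N) and leave the other things on the table where they are.

Things in the scene. Friction and masses are not known exactly. Their poses are not given: they have to be found in the camera images.
- rack: Fixed slat rack, 540 mm wide. Origin: centre of its base's underside (base 170x540x12 mm). x level, into the panel; y along the grooves; z up. Three aluminium slats, a panel leaning back 20 degrees (top towards +x). A white and a grey bin like the orange one hang in the upper groove at y=+-190 mm. End posts behind the slats at y=+-250 mm; free space behind the slats between them.
- face (a point): Reference point on the slats' FRONT face, mid-width, 166 mm above the table, BELOW the upper groove. x into the panel square to the face; y along the groove; z up the leaning face. Slats fill x=0..4 mm. The panel is clamped (holds over 60 N) at an unknown height and this point does not follow it: the upper groove's true centre is at z=6 to 46 mm here, to be felt or seen. x=0 and slope are exact.
- header (a point): Middle of the dark header bar across the rack's top, 92 mm up the face (z of face); bar 20 mm thick, 12 mm high, its front 4.5 mm behind the slats' front; axes of face. Below it: top slat 30 mm high, then the upper groove, a through gap 15 mm high, then the middle slat 90 mm high, then the lower groove (15 mm), then the bottom slat. The slats are rigid.
- clip_mid (a point): Centre of the green clip (22x18x12 mm) on the header bar; it marks the sideways place (y) where the bin must hang. Its axes are those of rack.
- bin_mid (a point): Middle of the loose orange open-topped bin, 30 mm above its underside, on its centre plane. x towards its back, y sideways, z up. 50 mm wide (y) outside, flat sides 48 mm high to grip across; its underside runs x=-35..+30 mm from here. Mass 0.11 to 0.22 kg. Stands level on the table; hung, it is level again, x along the rack's x (front may sag 2 degrees).
- plate_foot (a point): Lower rear edge of the bin's back plate, mid-width (30 mm behind, 30 mm below bin_mid); axes of the bin. The flat plate, 50 mm wide, 4 mm thick, rises 74 mm from here, leaning back 20 degrees (towards +x). Seated, this point touches the face (x=0 of face) 77.5 mm below the true groove centre, shank resting on the middle slat, lip behind the top slat.
- shank (a point): Corner where the shank's underside leaves the plate's rear surface, 70 mm up the plate from plate_foot, mid-width; axes of the bin. From here, square to the plate, the shank (4 mm thick, 40 mm wide) runs back 11 mm; its end turns up, along the plate, into the lip: 4 mm thick, 7 to 11 mm behind the plate, top end 22 mm above the shank's underside (18 mm above its upper side).
- lip_tip (a point): Middle of the lip's top end: 9 mm behind the plate's rear, 92 mm up it from plate_foot; axes of the bin. The hook is 22 mm tall, so it passes the 15 mm groove only with the bin's front tilted up about 40 degrees (36 or more), going in along the lip's own length; then the front comes down as the shank moves in, the 7 mm slot between plate and lip taking in the 4 mm top slat.
- bin: The whole orange bin; origin at its underside, 20 mm in front of plate_foot; axes of the bin.
- jar_mid (a point): Middle of a glass jar with amber contents, 56 mm diameter, 85 mm high, loose. Leave alone.
- scraper: Steel dough scraper with black handle lying flat on the white cutting board (board 260 x 160 x 14 mm, fixed, ahead of the robot), loose. Leave alone.
- bowl: Steel bowl, 130 mm across, 60 mm high, loose, origin at underside. Leave alone.
- shaker: Aluminium shaker, 48 mm diameter, 90 mm high, loose, origin at underside. Leave alone.
- cup: White measuring mug, 72 mm diameter, 70 mm high, loose, origin at underside. Leave alone.
- squeeze: Yellow squeeze bottle with red cap, 56 mm diameter, 170 mm high, loose, origin at underside. Leave alone.
- spatula: Spatula lying on the table, loose, origin at underside. Leave alone.
Things that resemble listed ones, but are neither listed nor needed, are in the scene too. Of the things that look like the bin, the larger one is meant.

How it is judged:
By the outcome, as a careful person would: the job done as asked, in the order asked, and still so for the second after the job is handed in, with the robot touching nothing.
It also fails if it takes over 67 s, if anything falls off the work surface, if the arm or the gripper's body presses on something with over 40 N, if the wrist force passes 120 N, or if a joint passes its speed limit or range.

## Working session

There is one attempt and no reset: what is moved stays moved. The work goes in short steps, Python scripts to look and compute and a tool call to move; the robot and the scene stay as the last step left them, time stands still between calls to the robot, and variables do not carry over. Pictures are saved under pics/ and viewed, about 8 in all and at most 12, crops included, and the job is handed in when it is done.

Besides the shell and the picture viewer there is one more tool, called after "Emit:" as a command line: name --pt "numbers of a row" for each row, then --argument value for the rest. servo_tool: Moves the arm, as the interface text tells. Its arguments: {"type":"object","properties":{"increments":{"type":"array","items":{"type":"array","items":{"type":"number"}}},"newtons":{"type":"number"}},"required":["increments"]}

```bash
ls; mkdir -p pics; python3 - <<'E'
from station import *
import cv2,numpy as np
s=sense();print({k:np.round(v,3).tolist() for k,v in s.items()})
for c in("scene","top"):
    im=capture(c);cv2.imwrite(f"pics/{c}1.png",im[:,:,::-1])
    m=camera_model(c);print(c,{k:np.round(v,4).tolist() for k,v in m.items()})
    for l in("bin_mid","plate_foot","lip_tip","clip_mid","header","face","rack","bin"):
        print(l,[(np.round(d["location"],1).tolist(),round(d["conf"],2)) for d in tip_of(c,l)[:4]])
print(camera_model("wrist"))
E
```

```text
pics
{'clock': 0.0, 'joint_positions': [-1.049, 0.502, -0.427, 1.551, 0.221, 1.138, -0.21], 'dq': [-0.0, 0.0, -0.001, 0.002, 0.001, 0.001, -0.0], 'tau': [0.0, -56.953, -5.816, -28.094, 0.011, 0.012, -0.0], 'position': [0.166, 0.628, 0.23], 'orientation': [-1.018, 1.322, 1.016], 'ft_force': [0.09, -0.115, -0.082], 'wrist_torque': [0.012, -0.048, 0.023], 'finger_gap': 0.086}
scene {'camera_matrix': [[441.4816, 0.0, 318.7136], [0.0, 441.4816, 203.1205], [0.0, 0.0, 1.0]], 'position': [1.3879, -0.2849, 0.9402], 'orientation': [-1.8928, -1.4004, 0.6363]}
bin_mid [([243.3, 239.2], 0.83), ([252.2, 211.5], 0.81)]
plate_foot [([258.2, 217.2], 0.7), ([252.2, 253.3], 0.56), ([242.5, 240.2], 0.56), ([440.2, 212.0], 0.44)]
lip_tip [([253.6, 241.2], 0.92), ([263.1, 200.8], 0.55)]
clip_mid [([348.8, 226.2], 0.5)]
header [([327.1, 232.4], 0.72), ([244.0, 239.5], 0.19)]
face [([322.5, 245.2], 0.77)]
rack [([318.4, 294.5], 0.81)]
bin [([244.4, 249.1], 0.67), ([256.9, 216.8], 0.66)]
top {'camera_matrix': [[395.1275, 0.0, 321.5351], [0.0, 395.1275, 201.3344], [0.0, 0.0, 1.0]], 'position': [0.2952, 0.0035
[... 306 characters left out ...]
)]
header [([336.5, 121.5], 0.89)]
face [([340.6, 150.5], 0.72)]
rack [([339.2, 165.2], 0.92), ([385.9, 220.3], 0.69)]
bin [([369.5, 268.9], 0.66), ([386.0, 226.3], 0.57)]
{'camera_matrix': array([[305.21656389,   0.        , 315.13004307],
       [  0.        , 305.21656389, 201.29761007],
       [  0.        ,   0.        ,   1.        ]]), 'T_tool_cam': array([[-5.76105008e-04, -3.21356952e-01,  9.46957960e-01,
        -1.41228345e-01],
       [-4.15585245e-04, -9.46957958e-01, -3.21357205e-01,
         8.41519620e-02],
       [ 9.99999748e-01, -5.78677251e-04,  4.11996014e-04,
        -1.87628649e-04],
       [ 0.00000000e+00,  0.00000000e+00,  0.00000000e+00,
         1.00000000e+00]])}
```

View pics/scene1.png

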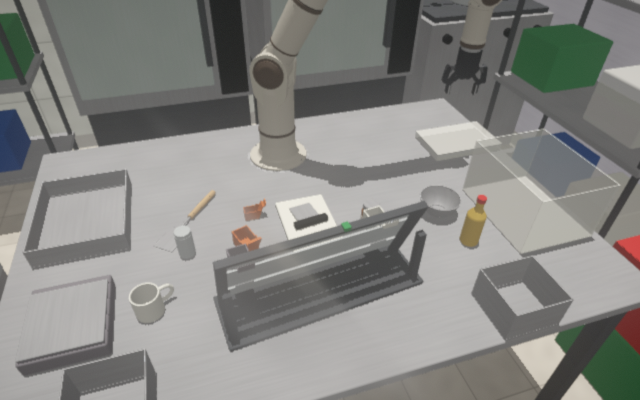

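View pics/top1.png

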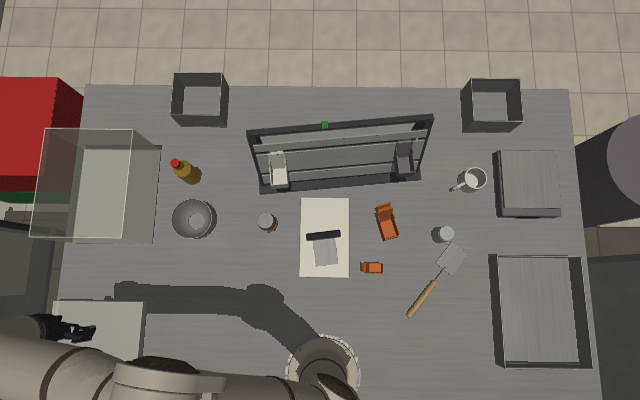

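The scene view shows the large orange bin near (245,238), the small look-alike at (255,210), the rack around (320,260) and the green clip at (347,226). In the top view the bin is at (387,221), with its hook apparently towards the top of the picture. The header bar runs from (249,131) to (434,116), and the clip is at (325,125).

```bash
cat > h.py <<'E'
from station import *
import numpy as np,cv2
from scipy.spatial.transform import Rotation as R
def cam(c,s=None):
    m=camera_model(c);K=np.array(m["camera_matrix"])
    if c=="wrist":
        s=s or sense();T=np.eye(4);T[:3,:3]=R.from_rotvec(s["orientation"]).as_matrix();T[:3,3]=s["position"]
        T=T@np.array(m["T_tool_cam"])
    else:
        T=np.eye(4);T[:3,:3]=R.from_rotvec(m["orientation"]).as_matrix();T[:3,3]=m["position"]
    return K,T
def ray(C,uv):
    K,T=C;d=T[:3,:3]@np.linalg.inv(K)@[uv[0],uv[1],1];return T[:3,3],d
def onplane(C,uv,p,n):
    o,d=ray(C,uv);return o+d*(np.dot(np.subtract(p,o),n)/np.dot(d,n))
def onz(C,uv,z): return onplane(C,uv,[0,0,z],[0,0,1])
def proj(C,P):
    K,T=C;q=(np.atleast_2d(P)-T[:3,3])@T[:3,:3]@K.T;return q[:,:2]/q[:,2:]
E
python3 - <<'E'
from h import *
C=cam("top")
for n,uv,z in (("bin",(389,224.9),.03),("lip",(380.3,204),.087),("foot",(384.5,219.1),0),("hdL",(249,131),.252),("hdR",(434,116),.252),("clip",(325,125),.26)): print(n,onz(C,uv,z).round(3))
im=cv2.imread("pics/top1.png")[105:245,240:440]
cv2.imwrite("pics/t2.png",cv2.resize(im,None,fx=4,fy=4,interpolation=cv2.INTER_CUBIC))
E
```

```text
bin [ 0.456 -0.207  0.03 ]
lip [ 0.513 -0.172  0.087]
foot [ 0.479 -0.198  0.   ]
hdL [0.684 0.211 0.252]
hdR [ 0.733 -0.301  0.252]
clip [0.7   0.002 0.26 ]
```

View pics/t2.png

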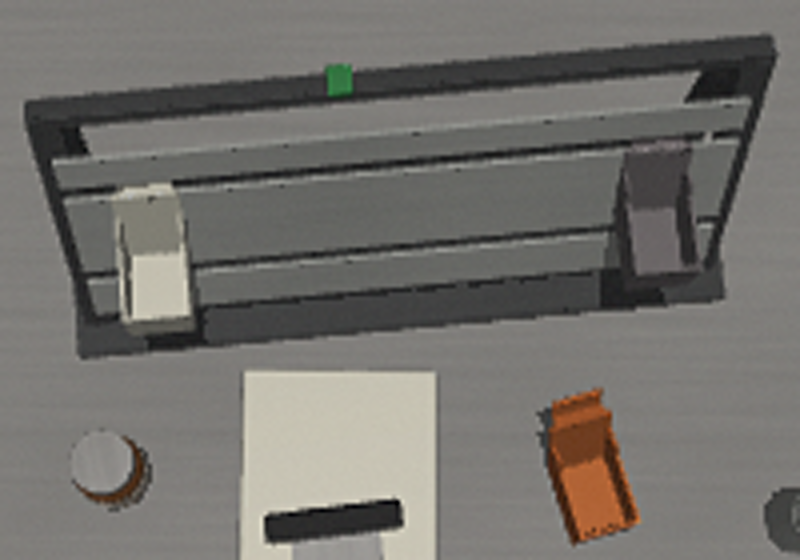

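The enlarged top view shows these features in crop pixels (4x scale, crop origin (240,105)):
- Clip centre at (339,80).
- Base front corners at (80,356) and (723,298).
- Header back edge from (24,104) to (775,38).
- Orange bin with lip edge (551,403) to (598,390) and front edge (577,543) to (640,524).

```bash
python3 - <<'E'
from h import *
C=cam("top")
f=lambda u,v:(240+u/4,105+v/4)
P=lambda u,v,z:onz(C,f(u,v),z)
ang=lambda a,b:np.degrees(np.arctan2(*(b-a)[:2][::-1]))
bl,br=P(80,356,0.006),P(723,298,.006);print("base",bl,br,np.linalg.norm(bl-br),ang(br,bl)-90)
hl,hr=P(24,104,.2525),P(775,38,.2525);print("hdr back",hl,hr,np.linalg.norm(hl-hr),ang(hr,hl)-90)
print("clip",P(339,80,.262),P(339,80,.255))
a,b=P(551,403,.0834),P(598,390,.0834);print("lip",a,b,np.linalg.norm(a-b),ang(b,a)-90,(a+b)/2)
for z in(0,.025,.048):
  a,b=P(577,543,z),P(640,524,z);print("front",z,np.linalg.norm(a-b),ang(b,a)-90,(a+b)/2)
s=sense();print(R.from_rotvec(s["orientation"]).as_matrix().round(3))
E
```

```text
base [0.55674307 0.21396827 0.006     ] [ 0.61223416 -0.31987467  0.006     ] 0.5367192480856631 5.9343822745433386
hdr back [0.68333382 0.21934342 0.2525    ] [ 0.73731531 -0.30006798  0.2525    ] 0.5222089654528573 5.933346892220129
clip [0.69945522 0.00231628 0.262     ] [0.70221393 0.00230835 0.255     ]
lip [ 0.50807007 -0.16460935  0.0834    ] [ 0.5187157  -0.20113396  0.0834    ] 0.038044407332814965 16.24953792921822 [ 0.51339289 -0.18287166  0.0834    ]
front 0 0.05403736992872307 17.311909905106617 [ 0.4154698  -0.22156429  0.        ]
front 0.025 0.05298836825068386 17.311909905106575 [ 0.41313455 -0.21719564  0.025     ]
front 0.048 0.052023286706887696 17.31190990510666 [ 0.41098613 -0.21317648  0.048     ]
[[-0.    -0.967  0.256]
 [ 0.     0.256  0.967]
 [-1.     0.     0.   ]]
```

```bash
cat >> h.py <<'E'
def toolR(yaw,p):
    "tool with z=level y axis at yaw (deg), tool x pitched p deg forward from straight down"
    y,p=np.radians([yaw,p]);f=np.array([np.cos(y),np.sin(y),0]);x=np.sin(p)*f+[0,0,-np.cos(p)];z=np.array([-f[1],f[0],0])
    return np.column_stack([x,np.cross(z,x),z])
def delta(pos,Rt,s=None):
    s=s or sense();R0=R.from_rotvec(s["orientation"]).as_matrix();d=np.subtract(pos,s["position"])
    w=np.degrees(R.from_matrix(R0.T@Rt).as_rotvec())
    print("t %.2f F %s gap %.4f pos %s"%(s["clock"],np.round(s["ft_force"],1),s["finger_gap"],np.round(s["position"],4)))
    print("turn",w.round(2),"shift now-axes",(R0.T@d).round(4),"shift after turn",(Rt.T@d).round(4))
E
python3 - <<'E'
from h import *
Rt=toolR(17,30)
g=np.array([.448,-.204,.034])+.019*Rt[:,0]; pre=g-.13*Rt[:,0]
print(g,pre)
delta([.40,.1,.27],Rt)
delta(pre,Rt)
E
```

```text
[ 0.4570849  -0.20122247  0.01754552] [ 0.39492509 -0.22022663  0.13012882]
t 0.90 F [ 0.3 -0.2 -0.1] gap 0.0855 pos [0.1663 0.6284 0.2313]
turn [-31.09  -8.33 -29.22] shift now-axes [-0.0387 -0.3611 -0.451 ] shift after turn [ 0.001  -0.0791 -0.5736]
t 0.90 F [ 0.3 -0.2 -0.1] gap 0.0855 pos [0.1663 0.6284 0.2313]
turn [-31.09  -8.33 -29.22] shift now-axes [ 0.1011 -0.4382 -0.7618] shift after turn [ 0.0729  0.0761 -0.8784]
```

Emit:
servo_tool --pt "0 0 0 -0.003 -0.026 -0.032 0.085" --pt "0 0 0 -0.003 -0.026 -0.032 0.085" --pt "0 0 0 -0.003 -0.026 -0.032 0.085" --pt "0 0 0 -0.003 -0.026 -0.032 0.085" --pt "0 0 0 -0.003 -0.026 -0.032 0.085" --pt "0 0 0 -0.003 -0.026 -0.032 0.085" --pt "0 0 0 -0.003 -0.026 -0.032 0.085" --pt "0 0 0 -0.003 -0.026 -0.032 0.085" --pt "0 0 0 -0.003 -0.026 -0.032 0.085" --pt "0 0 0 -0.003 -0.026 -0.032 0.085" --pt "0 0 0 -0.003 -0.026 -0.032 0.085" --pt "0 0 0 -0.003 -0.026 -0.032 0.085" --pt "0 0 0 -0.003 -0.026 -0.032 0.085" --pt "0 0 0 -0.003 -0.026 -0.032 0.085" --pt "-6.2 -1.7 -5.8 0 0 0 0.085" --pt "-6.2 -1.7 -5.8 0 0 0 0.085" --pt "-6.2 -1.7 -5.8 0 0 0 0.085" --pt "-6.2 -1.7 -5.8 0 0 0 0.085" --pt "-6.2 -1.7 -5.8 0 0 0 0.085"

```text
clock: 2.8
position: [0.4159, 0.0874, 0.2739]
orientation: [-1.515, 0.647, 1.051]
ft_force: [-0.8, 1.3, 0.4]
finger_gap: 0.0847
```

```bash
python3 - <<'E'
from h import *
Rt=toolR(17,30)
g=np.array([.448,-.204,.034])+.019*Rt[:,0]; pre=g-.13*Rt[:,0]
delta(pre,Rt);print(np.round(sense()["joint_positions"],2))
E
```

```text
t 2.80 F [-0.8  1.3  0.4] gap 0.0847 pos [0.4159 0.0874 0.2739]
turn [-2.03  0.43 -1.65] shift now-axes [ 0.072   0.1548 -0.2942] shift after turn [ 0.0695  0.1672 -0.288 ]
[-0.13 -0.3  -0.09  2.4  -0.13  0.55  1.71]
```

```bash
python3 - <<'E'
from h import *
delta([.44,-.206,.15],toolR(17,30))
E
```

```text
t 2.80 F [-0.8  1.3  0.4] gap 0.0847 pos [0.4159 0.0874 0.2739]
turn [-2.03  0.43 -1.65] shift now-axes [ 0.0769  0.1038 -0.2921] shift after turn [ 0.0759  0.1163 -0.2876]
```

Emit:
servo_tool --pt "0 0 0 0.008 0.01 -0.029 0.085" --pt "0 0 0 0.008 0.01 -0.029 0.085" --pt "0 0 0 0.008 0.01 -0.029 0.085" --pt "0 0 0 0.008 0.01 -0.029 0.085" --pt "0 0 0 0.008 0.01 -0.029 0.085" --pt "0 0 0 0.008 0.01 -0.029 0.085" --pt "0 0 0 0.008 0.01 -0.029 0.085" --pt "0 0 0 0.008 0.01 -0.029 0.085" --pt "0 0 0 0.008 0.01 -0.029 0.085" --pt "0 0 0 0.008 0.01 -0.029 0.085" --pt "-2 0.4 -1.6 0 0 0 0.085" --pt "0 0 0 0 0 0 0.085"

```text
clock: 4.0
position: [0.4432, -0.0923, 0.2254]
orientation: [-1.565, 0.612, 1.02]
ft_force: [0.6, 0.7, -0.0]
finger_gap: 0.085
```

```bash
python3 - <<'E'
from h import *
Rt=toolR(17,30);delta([.457,-.201,.0175],Rt);print(np.round(sense()["joint_positions"],2))
im=capture("wrist");cv2.imwrite("pics/w1.png",im[:,:,::-1])
C=cam("wrist")
for l in("bin_mid","plate_foot","lip_tip","shank"):
    for d in tip_of("wrist",l)[:2]: print(l,np.round(d["location"],1),round(d["conf"],2),onz(C,d["location"],{"bin_mid":.03,"plate_foot":0,"lip_tip":.0834,"shank":.0658}[l]).round(4))
E
```

```text
t 4.00 F [ 0.6  0.7 -0. ] gap 0.0850 pos [ 0.4432 -0.0923  0.2254]
turn [-0.05 -0.79  0.75] shift now-axes [ 0.1706  0.1222 -0.1057] shift after turn [ 0.1707  0.12   -0.108 ]
[-0.44 -0.18  0.78  2.42 -0.43  0.44  2.57]
bin_mid [192.1  51.8] 0.84 [ 0.4492 -0.205   0.03  ]
plate_foot [208.2  66.6] 0.76 [ 0.4758 -0.1974  0.    ]
plate_foot [204.3 150.4] 0.75 [ 0.5909 -0.1991  0.    ]
lip_tip [203.5 149.6] 0.87 [ 0.5113 -0.1814  0.0834]
shank [200.  127.7] 0.71 [ 0.5013 -0.189   0.0658]
```

View pics/w1.png

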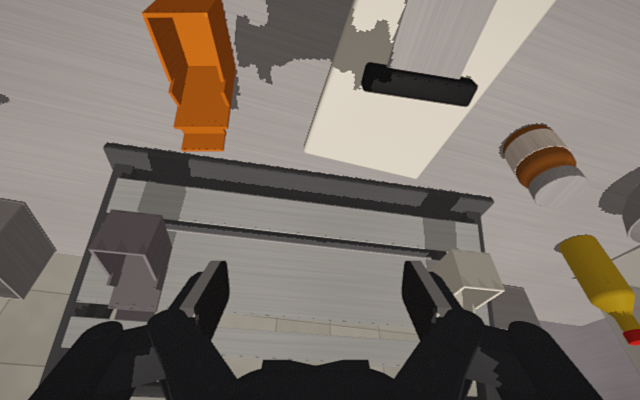

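The wrist view shows the orange bin at (190,75) with its lip at (203,150), and the rack is in view too. Joint 7 is at its limit, so I'll flip the grasp by half a turn. The nets' bin_mid agrees with mine to about 2 mm.

Emit:
servo_tool --pt "0 0 0 -0.001 -0.015 -0.025 0.085" --pt "0 0 0 -0.001 -0.015 -0.025 0.085" --pt "8.5 0 0 0 0 0 0.085" --pt "8.5 0 0 0 0 0 0.085" --pt "8.5 0 0 0 0 0 0.085" --pt "8.5 0 0 0 0 0 0.085" --pt "8.5 0 0 0 0 0 0.085" --pt "8.5 0 0 0 0 0 0.085" --pt "8.5 0 0 0 0 0 0.085" --pt "8.5 0 0 0 0 0 0.085" --pt "8.5 0 0 0 0 0 0.085" --pt "8.5 0 0 0 0 0 0.085" --pt "8.5 0 0 0 0 0 0.085" --pt "8.5 0 0 0 0 0 0.085" --pt "8.5 0 0 0 0 0 0.085" --pt "8.5 0 0 0 0 0 0.085" --pt "8.5 0 0 0 0 0 0.085" --pt "8.5 0 0 0 0 0 0.085" --pt "8.5 0 0 0 0 0 0.085" --pt "8.5 0 0 0 0 0 0.085"

```text
clock: 6.25
position: [0.4732, -0.1435, 0.2387]
orientation: [0.858, 1.039, -0.366]
ft_force: [0.7, -0.2, 0.0]
finger_gap: 0.0848
```

```bash
cat >> h.py <<'E'
def toolF(yaw,p): return toolR(yaw,p)@np.diag([1,-1,-1])
E
python3 - <<'E'
from h import *
Rt=toolF(17,30)
delta([.50,-.19,.15],Rt)
delta(np.array([.448,-.204,.034])+.019*Rt[:,0],Rt);print(np.round(sense()["joint_positions"],2))
E
```

```text
t 6.25 F [ 0.7 -0.2  0. ] gap 0.0848 pos [ 0.4732 -0.1435  0.2387]
turn [24.71  1.54  0.39] shift now-axes [ 0.0843 -0.0517  0.0313] shift after turn [ 0.0828 -0.0339  0.0523]
t 6.25 F [ 0.7 -0.2  0. ] gap 0.0848 pos [ 0.4732 -0.1435  0.2387]
turn [24.71  1.54  0.39] shift now-axes [ 0.1768 -0.1448 -0.0164] shift after turn [ 0.1754 -0.1385  0.0505]
[-0.35 -0.06  0.82  2.31 -0.58  0.55  0.08]
```

Emit:
servo_tool --pt "8.3 0.5 0.1 0 0 0 0.085" --pt "8.3 0.5 0.1 0 0 0 0.085" --pt "8.3 0.5 0.1 0 0 0 0.085" --pt "0 0 0 0.018 -0.018 0.01 0.085" --pt "0 0 0 0.018 -0.018 0.01 0.085" --pt "0 0 0 0.018 -0.018 0.01 0.085" --pt "0 0 0 0.018 -0.018 0.01 0.085" --pt "0 0 0 0.018 -0.018 0.01 0.085" --pt "0 0 0 0 0 0 0.085"

```text
clock: 7.15
position: [0.4528, -0.2051, 0.1085]
orientation: [1.289, 0.987, -0.611]
ft_force: [-1.1, 0.2, 0.1]
finger_gap: 0.085
```

```bash
python3 - <<'E'
from h import *
Rt=toolF(17,30);delta(np.array([.448,-.204,.034])+.019*Rt[:,0],Rt);print(np.round(sense()["joint_positions"],2))
s=sense();capture("wrist")
C=cam("wrist",s)
for l in("bin_mid","plate_foot","lip_tip","shank"):
    for d in tip_of("wrist",l)[:2]: print(l,np.round(d["location"],1),round(d["conf"],2),onz(C,d["location"],{"bin_mid":.03,"plate_foot":0,"lip_tip":.0834,"shank":.0658}[l]).round(4))
im=capture("wrist")
cv2.imwrite("pics/w2.png",im[:,:,::-1])
m=masks_of("wrist","bin")
for d in m[:2]:
    print(d["conf"],d["rect"])
    c=max(cv2.findContours(d["mask"].astype("uint8"),0,1)[0],key=cv2.contourArea)
    print(cv2.minAreaRect(c))
E
```

```text
t 7.15 F [-1.1  0.2  0.1] gap 0.0850 pos [ 0.4528 -0.2051  0.1085]
turn [-2.4   0.13 -0.03] shift now-axes [ 0.0814 -0.0411 -0.001 ] shift after turn [ 0.0814 -0.041  -0.0025]
[ 0.    0.39  0.77  2.35 -1.38  0.71  0.58]
plate_foot [314.1 231.1] 0.84 [ 0.4773 -0.1949  0.    ]
lip_tip [310.6 156. ] 0.56 [ 0.5162 -0.1842  0.0834]
lip_tip [310.5 232.3] 0.31 [ 0.4684 -0.197   0.0834]
shank [311.8 188. ] 0.85 [ 0.4998 -0.1888  0.0658]
0.72 [276.7, 165.2, 76.2, 159.1]
((313.57574462890625, 245.3798065185547), (159.8508758544922, 70.26283264160156), 88.07481384277344)
```

View pics/w2.png

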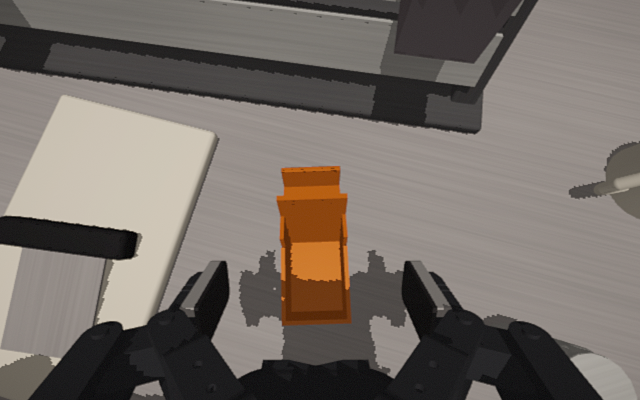

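The bin is centred between the fingers: lip edge at rows 167–195, front edge at row 322, centre column about 314. It is about 2 degrees off in yaw, which I correct in this move.

Emit:
servo_tool --pt "-2.4 0 0 0 0 0 0.085" --pt "0 0 0 0.016 -0.008 0 0.085" --pt "0 0 0 0.016 -0.008 0 0.085" --pt "0 0 0 0.016 -0.008 0 0.085" --pt "0 0 0 0.016 -0.008 0 0.085" --pt "0 0 0 0 0 0 0.085"

```text
clock: 8.1
position: [0.4617, -0.2011, 0.0643]
orientation: [1.239, 0.995, -0.573]
ft_force: [0.3, 0.2, 0.1]
finger_gap: 0.0853
```

```bash
python3 - <<'E'
from h import *
Rt=toolF(17,30);delta(np.array([.448,-.204,.034])+.019*Rt[:,0],Rt);print(np.round(sense()["joint_positions"],2))
E
```

```text
t 8.10 F [0.3 0.2 0.1] gap 0.0853 pos [ 0.4617 -0.2011  0.0643]
turn [ 1.06  0.12 -0.33] shift now-axes [ 0.0381 -0.0274 -0.0018] shift after turn [ 0.0383 -0.0272 -0.0012]
[ 0.73  0.42 -0.09  2.33 -1.41  0.39  0.73]
```

Emit:
servo_tool --pt "0.5 0 -0.3 0.012 -0.008 -0.0005 0.085" --pt "0.5 0 0 0.012 -0.008 -0.0005 0.085" --pt "0 0 0 0.012 -0.008 0 0.085" --pt "0 0 0 0 0 0 0.085"

```text
clock: 8.5
position: [0.4595, -0.2092, 0.0264]
orientation: [1.247, 1.002, -0.591]
ft_force: [-0.2, 0.1, 0.1]
finger_gap: 0.0851
```

```bash
python3 - <<'E'
from h import *
Rt=toolF(17,30);delta(np.array([.448,-.204,.034])+.019*Rt[:,0],Rt);print(np.round(sense()["joint_positions"],2))
E
```

```text
t 8.50 F [-0.2  0.1  0.1] gap 0.0851 pos [ 0.4595 -0.2092  0.0264]
turn [0.19 0.04 0.44] shift now-axes [ 0.0077 -0.0043 -0.0084] shift after turn [ 0.0077 -0.0044 -0.0084]
[ 1.07  0.56 -0.46  2.31 -1.41  0.2   0.81]
```

Emit:
servo_tool --pt "0 0 0 0.002 -0.001 -0.004 0.085" --pt "0 0 0 0.002 -0.001 -0.004 0.085" --pt "0 0 0 0 0 0 0.085"

```text
clock: 8.8
position: [0.457, -0.2046, 0.0236]
orientation: [1.235, 1.015, -0.596]
ft_force: [0.7, 0.3, -0.1]
finger_gap: 0.0851
```

```bash
python3 - <<'E'
from h import *
Rt=toolF(17,30);delta(np.array([.448,-.204,.034])+.019*Rt[:,0],Rt);print(np.round(sense()["joint_positions"],2))
E
```

```text
t 8.80 F [ 0.7  0.3 -0.1] gap 0.0851 pos [ 0.457  -0.2046  0.0236]
turn [ 0.62 -0.11  1.2 ] shift now-axes [ 0.0059 -0.0019 -0.0032] shift after turn [ 0.0058 -0.0021 -0.0032]
[ 1.04  0.55 -0.44  2.32 -1.41  0.19  0.81]
```

Emit:
servo_tool --pt "0 0 0 0.005 -0.002 -0.003 0.085" --pt "0 0 0 0 0 0 0.085" --pt "0 0 0 0 0 0 0.04" --pt "0 0 0 0 0 0 0.04" --pt "0 0 0 0 0 0 0.04" --pt "0 0 0 0 0 0 0.04" --pt "0 0 0 0 0 0 0.04" --pt "0 0 0 0 0 0 0.04" --newtons 60

```text
clock: 9.6
position: [0.4577, -0.2017, 0.0212]
orientation: [1.23, 1.022, -0.593]
ft_force: [0.5, 1.6, -0.2]
finger_gap: 0.0491
```

```bash
python3 - <<'E'
from h import *
Rt=toolF(17,30);delta(np.array([.448,-.204,.034])+.019*Rt[:,0],Rt);print(np.round(sense()["joint_positions"],2))
E
```

```text
t 9.60 F [ 0.5  1.6 -0.2] gap 0.0491 pos [ 0.4577 -0.2017  0.0212]
turn [ 0.95 -0.39  1.42] shift now-axes [ 0.003  -0.0022 -0.0006] shift after turn [ 0.0029 -0.0022 -0.0006]
[ 1.03  0.56 -0.43  2.31 -1.41  0.19  0.81]
```

```bash
python3 - <<'E'
from h import *
s=sense();R0=R.from_rotvec(s["orientation"]).as_matrix()
zb=-R0[:,2];yaw=np.degrees(np.arctan2(-zb[0],zb[1]));print("yaw",yaw,"tilt",zb[2])
f=np.array([np.cos(np.radians(yaw)),np.sin(np.radians(yaw)),0]);Rb=np.column_stack([f,np.cross([0,0,1],f),[0,0,1]])
m=np.array([.4488,-.2045,.03]);p=np.array(s["position"])
lat=(p-m)@Rb[:,1];print("lat off",lat);m+=lat*Rb[:,1]
T=np.eye(4);T[:3,:3]=R0.T@Rb;T[:3,3]=R0.T@(m-p);np.save("T_tool_bin.npy",T);print(T.round(4))
E
```

```text
yaw 18.024969503844286 tilt -0.002150778499247441
lat off -7.010753251108075e-05
[[ 0.4783 -0.0019 -0.8782 -0.0122]
 [ 0.8782  0.001   0.4783 -0.004 ]
 [-0.     -1.      0.0022  0.    ]
 [ 0.      0.      0.      1.    ]]
```

Emit:
servo_tool --pt "0 0 0 -0.015 0.009 0 0.04" --pt "0 0 0 -0.03 0.018 0 0.04" --pt "0 0 0 -0.035 0.02 0 0.04" --pt "0 0 0 -0.035 0.02 0 0.04" --pt "0 0 0 0 0.02 -0.024 0.04" --pt "0 0 0 0 0.02 -0.024 0.04" --pt "0 0 0 0 0.02 -0.024 0.04" --pt "0 0 0 0 0.02 -0.024 0.04" --pt "0 0 0 0 0.02 -0.024 0.04" --pt "0 0 0 0 0 0 0.04"

```text
clock: 10.6
position: [0.5071, -0.0564, 0.2073]
orientation: [1.239, 1.023, -0.602]
ft_force: [1.1, -1.2, -1.0]
finger_gap: 0.0491
```

```bash
python3 - <<'E'
from h import *
delta([.53,-.02,.2],toolF(5.93,30));print(np.round(sense()["joint_positions"],2))
E
```

```text
t 10.60 F [ 1.1 -1.2 -1. ] gap 0.0491 pos [ 0.5071 -0.0564  0.2073]
turn [ 9.95 -5.83  1.66] shift now-axes [ 0.0221  0.0253 -0.0279] shift after turn [ 0.0196  0.0193 -0.0339]
[ 0.4   0.05 -0.18  2.29 -0.59  0.44 -0.54]
```

Emit:
servo_tool --pt "5 -2.9 0.8 0 0 0 0.04" --pt "5 -2.9 0.8 0 0 0 0.04" --pt "0 0 0 0 0 -0.015 0.04" --pt "0 0 0 0 0 -0.015 0.04" --pt "0 0 0 0 0 0 0.04" --pt "0 0 0 0 0 0 0.04"

```text
clock: 11.2
position: [0.4998, -0.027, 0.2039]
orientation: [1.356, 0.889, -0.741]
ft_force: [-0.5, 1.0, -0.7]
finger_gap: 0.0493
```

```bash
python3 - <<'E'
from h import *
s=sense();im=capture("wrist");C=cam("wrist",s)
delta([.53,-.02,.2],toolF(5.93,30))
cv2.imwrite("pics/w3.png",im[:,:,::-1]);np.savez("w3.npz",K=C[0],T=C[1])
for l in("clip_mid","header","face","lip_tip"):
    print(l,[(np.round(d["location"],1).tolist(),round(d["conf"],2)) for d in tip_of("wrist",l)[:3]])
for l in("face","header"): print(l,[(np.round(d["location"],1).tolist(),round(d["conf"],2)) for d in tip_of("scene",l)[:1]])
# predicted rack features
y=np.radians(5.93);xr=np.array([np.cos(y),np.sin(y),0]);yr=np.array([-xr[1],xr[0],0]);a=np.radians(20)
nf=xr*np.cos(a)-[0,0,np.sin(a)];uf=xr*np.sin(a)+[0,0,np.cos(a)];o=np.array([.6553,-.0465,.166])
print("hdr front bottom @y43",proj(C,o+.0045*nf+.086*uf+.043*yr),"z46,z6",proj(C,np.array([o+.046*uf+.043*yr,o+.006*uf+.043*yr])))
E
```

```text
t 11.25 F [-0.5  0.2 -0.8] gap 0.0489 pos [ 0.4997 -0.0271  0.2039]
turn [-0.01 -0.1   0.51] shift now-axes [ 0.0186  0.025  -0.004 ] shift after turn [ 0.0188  0.0248 -0.004 ]
clip_mid [([314.8, 258.0], 0.2)]
header []
face [([359.1, 45.2], 0.81)]
lip_tip [([317.6, 94.4], 0.75)]
face [([322.5, 245.2], 0.77)]
header [([327.1, 232.4], 0.72)]
hdr front bottom @y43 [[ 301.2501457  -113.69473851]] z46,z6 [[303.70762477 -19.93884595]
 [305.55530127  42.67280865]]
```

View pics/w3.png

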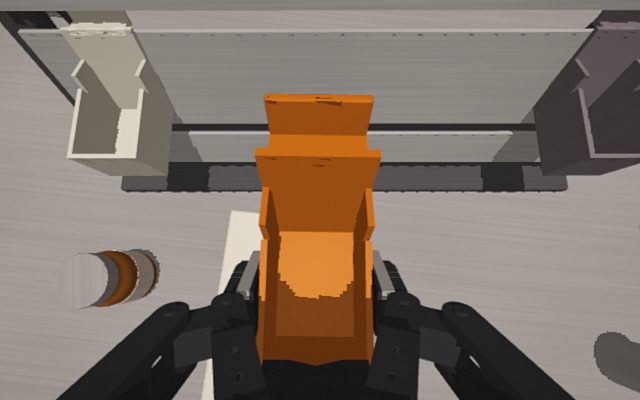

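The wrist view shows the held bin with its lip edge at row 95. Behind it the top slat ends at about row 10, the upper groove spans about rows 10–30, the middle slat about rows 31–125, and the base front edge is at about row 189.

```bash
python3 - <<'E'
from h import *
d=np.load("w3.npz");C=(d["K"],d["T"]);g=cv2.cvtColor(cv2.imread("pics/w3.png"),cv2.COLOR_BGR2GRAY).astype(int)
for u in(220,240,400,450):
    print(u,"top",np.median(g[:40,u-4:u+5],1).astype(int).tolist())
    print("   low",np.median(g[118:140,u-4:u+5],1).astype(int).tolist(),"base",np.median(g[180:196,u-4:u+5],1).astype(int).tolist())
T=np.load("T_tool_bin.npy");Tc=np.linalg.inv(camera_model("wrist")["T_tool_cam"])@T
L=[[.0699,.02,.0534],[.0699,-.02,.0534],[.0539-.004*.94,.025,.0358+.004*.94+.0014]]
L=np.array(L);q=(L@Tc[:3,:3].T+Tc[:3,3])@C[0].T;print(q[:,:2]/q[:,2:])
E
```

```text
220 top [128, 126, 126, 126, 129, 129, 129, 128, 126, 127, 140, 156, 154, 154, 154, 153, 153, 152, 152, 152, 155, 157, 156, 155, 155, 154, 155, 154, 159, 174, 179, 176, 154, 132, 132, 134, 133, 131, 132, 132]
   low [135, 137, 136, 137, 137, 111, 47, 38, 40, 41, 40, 40, 73, 144, 185, 179, 156, 135, 137, 137, 135, 138] base [83, 83, 84, 86, 86, 83, 84, 83, 81, 72, 49, 86, 151, 164, 160, 156]
240 top [128, 126, 126, 127, 130, 130, 129, 128, 126, 126, 139, 155, 156, 154, 154, 154, 153, 154, 154, 154, 152, 152, 155, 156, 156, 155, 154, 153, 159, 172, 178, 174, 153, 132, 126, 111, 131, 132, 132, 132]
   low [136, 137, 135, 136, 136, 112, 47, 38, 41, 42, 41, 40, 74, 143, 184, 178, 154, 134, 137, 136, 134, 136] base [83, 83, 84, 86, 85, 83, 85, 83, 81, 70, 45, 99, 167, 163, 162, 162]
400 top [132, 134, 134, 134, 132, 130, 128, 127, 127, 132, 148, 155, 155, 153, 154, 158, 160, 158, 155, 155, 155, 156, 153, 154, 155, 156, 156, 157, 159, 171, 175, 171, 142, 133, 133, 134, 136, 138, 138, 136]
   low [136, 137, 138, 142, 135, 90, 41, 38, 41, 41, 39, 38, 75, 148, 190, 183, 149, 133, 138, 140, 139, 141] base [82, 83, 84, 84, 85, 83, 83, 83, 80, 71, 50, 88, 153, 163, 162, 162]
450 top [133, 134, 133, 131, 130, 129, 129, 129, 129, 132, 146, 154, 154, 156, 156, 154, 155, 155, 154, 154, 155, 156, 155, 154, 154, 154, 153, 151, 159, 176, 177, 172, 143, 133, 131, 133, 134, 135, 136, 134]
   low [136, 138, 138, 141, 135, 90, 41, 39, 41, 42, 39, 39, 74, 144, 186, 178, 146, 134, 138, 138, 136, 138] base [82, 81, 83, 84, 85, 82, 83, 82, 79, 70, 49, 95, 163, 162, 161, 162]
[[260.86073126  91.39327311]
 [372.21662276  91.45778905]
 [251.99100731 155.2786959 ]]
```

```bash
cat >> h.py <<'E'
def rackaxes(yaw=5.93):
    y=np.radians(yaw);xr=np.array([np.cos(y),np.sin(y),0]);yr=np.array([-xr[1],xr[0],0]);a=np.radians(20)
    return xr,yr,xr*np.cos(a)-[0,0,np.sin(a)],xr*np.sin(a)+[0,0,np.cos(a)]
E
python3 - <<'E'
from h import *
from scipy.optimize import least_squares
d=np.load("w3.npz");C=(d["K"],d["T"])
obs=[(10.4,7.5),(32.6,-7.5),(123.5,-97.5),(134.4,-112.5)]
obs2=[(10.0,7.5),(32.3,-7.5),(123.2,-97.5),(134.2,-112.5)]
U=[(230,obs),(425,obs2)]
o0=np.array([.6553,-.0465,.166])
def res(p,full=False):
    xr,yr,nf,uf=rackaxes(p[2]);o=o0+p[0]*xr+p[1]*uf   # p1 = groove z
    r=[]
    for u,ob in U:
        for v,z in ob:
            P=onplane(C,(u,v),o,nf);r.append((P-o)@uf-z/1000)
    return np.array(r)*1000
for fix in (0,1):
    s=least_squares(lambda p:res(p) if not fix else res([p[0],p[1],5.93]),[0,.03,5.93],x_scale=[.01,.01,1]);print(s.x.round(4),s.fun.round(2))
print("base edge",[onz(C,(u,191.1),0).round(4) for u in(230,450)])
xr,yr,nf,uf=rackaxes()
Ct=cam("top");K,Tt=Ct
im=cv2.imread("pics/top1.png")
# clip lateral in rack coordinates
for z in(.25,.262):
    P=onz(Ct,(324.75,125),z);print("clip y_r",(P-o0)@yr,P)
Cs=cam("scene");P=onz(Cs,(347,226.2),.256);print("scene clip",(P-o0)@yr,P)
# scene: triangulate face & groove? reported
r1=ray(Ct,(324.75,125));r2=ray(Cs,(347,226.2))
A=np.column_stack([r1[1],-r2[1]]);t=np.linalg.lstsq(A,r2[0]-r1[0],rcond=None)[0];print(r1[0]+t[0]*r1[1],r2[0]+t[1]*r2[1])
im=cv2.imread("pics/scene1.png");m=(im[:,:,1].astype(int)-np.maximum(im[:,:,0],im[:,:,2])>40);m[:210]=0;m[240:]=0;m[:,:330]=0;m[:,365:]=0
ys,xs=np.nonzero(m);print("scene green",xs.mean(),ys.mean(),len(xs))
im=cv2.imread("pics/top1.png");m=(im[:,:,1].astype(int)-np.maximum(im[:,:,0],im[:,:,2])>40);m[:115]=0;m[135:]=0;m[:,:310]=0;m[:,345:]=0
ys,xs=np.nonzero(m);print("top green",xs.mean(),ys.mean(),len(xs))
E
```

```text
[5.9000e-03 1.5900e-02 6.0067e+00] [ 0.12 -0.15  0.1  -0.06  0.14 -0.19  0.16 -0.12]
[5.90e-03 1.59e-02 5.93e+00] [ 0.05 -0.24 -0.07 -0.24  0.22 -0.1   0.33  0.06]
base edge [array([0.5716, 0.0869, 0.    ]), array([ 0.5998, -0.1829,  0.    ])]
clip y_r 0.04349111624240286 [0.70418445 0.00230268 0.25      ]
clip y_r 0.04399323435456169 [0.69945522 0.00231628 0.262     ]
scene clip 0.045503240401555636 [0.7094117  0.00486858 0.256     ]
[0.70374345 0.00230395 0.25111898] [0.70509436 0.00671241 0.25164638]
scene green 345.95652173913044 225.06521739130434 46
top green 324.42857142857144 124.5 42
```

```bash
cat > path.py <<'E'
import numpy as np
from scipy.sparse import coo_matrix
from scipy.sparse.csgraph import dijkstra
def edge(p):
    p=np.array(p,float);q=np.roll(p,-1,0);return np.concatenate([a+(b-a)*np.linspace(0,1,max(3,int(np.hypot(*(b-a))/.5)))[:,None] for a,b in zip(p,q)])
# plate coords (a behind, b up) relative to shank corner (b=70)
pts=edge([(-4,-70),(0,-70),(0,0),(7,0),(11,0),(11,22),(7,22),(7,4),(-4,4)])
rects=[(0,4,7.5,37.5),(0,4,-97.5,-7.5)]
def sd(P):
    r=np.full(P.shape[:-1],1e9)
    for x0,x1,z0,z1 in rects:
        dx=np.abs(P[...,0]-(x0+x1)/2)-(x1-x0)/2;dz=np.abs(P[...,1]-(z0+z1)/2)-(z1-z0)/2
        r=np.minimum(r,np.hypot(np.maximum(dx,0),np.maximum(dz,0))+np.minimum(np.maximum(dx,dz),0))
    return r
def rot(th): t=np.radians(th);return np.array([[np.cos(t),np.sin(t)],[-np.sin(t),np.cos(t)]])  # front up: up-axis turns to +x
X=np.arange(-40,6,.5);Z=np.arange(-26,8,.5);TH=np.arange(0,45,2.)
if __name__=="__main__":
    cl=np.zeros((len(TH),len(X),len(Z)));G=np.stack(np.meshgrid(X,Z,indexing="ij"),-1)
    for i,t in enumerate(TH): cl[i]=sd((pts@rot(t).T)[:,None,None]+G).min(0)
    print("max clearance inside per th",[(t,round(cl[i][(G[...,0]>-9)].max(),2)) for i,t in enumerate(TH)][:3])
    idx=np.arange(cl.size).reshape(cl.shape);I,J,W=[],[],[]
    for d in np.ndindex(3,3,3):
        d=np.array(d)-1
        if tuple(d)<=(0,0,0):continue
        s=[slice(max(0,-k),n-max(0,k)) for k,n in zip(d,cl.shape)];e=[slice(max(0,k),n-max(0,-k)) for k,n in zip(d,cl.shape)]
        c=np.minimum(cl[tuple(s)],cl[tuple(e)]);ok=c>.1
        w=np.sqrt((d[0]*1.5)**2+.25*(d[1]**2+d[2]**2))*(1+4/c.clip(.1)**2)
        I.append(idx[tuple(s)][ok]);J.append(idx[tuple(e)][ok]);W.append(w[ok])
    A=coo_matrix((np.concatenate(W),(np.concatenate(I),np.concatenate(J))),shape=(cl.size,)*2).tocsr()
    k0=np.argmax(np.where((abs(G[...,0]+1)<.6)&(abs(G[...,1]+7)<1.1),cl[0],-9));goal=k0
    print("goal",G.reshape(-1,2)[k0],cl[0].ravel()[k0])
    dist,pred=dijkstra(A,directed=False,indices=goal,return_predecessors=True)
    st=idx[20,np.argmin(abs(X+36)),np.argmin(abs(Z+18))];print(dist[st])
    k=st;out=[]
    while k>=0: i,a,b=np.unravel_index(k,cl.shape);out.append((TH[i],X[a],Z[b],cl[i,a,b]));k=pred[k]
    out=np.array(out);np.save("path.npy",out)
    for r in out[::3]: print(r.round(2).tolist())
    print(out[-1])
E
python3 path.py
```

```text
max clearance inside per th [(np.float64(0.0), np.float64(1.5)), (np.float64(2.0), np.float64(1.76)), (np.float64(4.0), np.float64(2.03))]
goal [-1.5 -6. ] 1.5
116.83563875444902
[40.0, -36.0, -18.0, 13.43]
[40.0, -34.5, -16.5, 11.96]
[40.0, -33.0, -15.0, 10.68]
[40.0, -31.5, -13.5, 9.7]
[40.0, -30.0, -12.0, 9.12]
[40.0, -28.5, -10.5, 8.91]
[42.0, -27.0, -9.0, 8.07]
[44.0, -25.5, -8.0, 6.86]
[44.0, -24.0, -8.0, 5.84]
[44.0, -22.5, -8.0, 4.84]
[44.0, -21.0, -7.5, 4.09]
[44.0, -19.5, -7.0, 3.38]
[44.0, -18.0, -6.5, 2.64]
[44.0, -16.5, -5.5, 2.04]
[44.0, -15.0, -4.5, 1.68]
[44.0, -13.5, -3.0, 1.72]
[44.0, -12.0, -1.5, 1.76]
[44.0, -10.5, 0.0, 1.77]
[44.0, -9.0, 1.5, 1.74]
[44.0, -7.5, 2.5, 2.2]
[40.0, -6.0, 2.5, 2.55]
[34.0, -4.5, 2.0, 3.03]
[28.0, -3.0, 0.5, 3.6]
[22.0, -2.0, -0.5, 4.17]
[16.0, -2.0, -2.0, 3.44]
[10.0, -2.0, -3.5, 2.67]
[4.0, -2.0, -5.0, 1.89]
[ 0.  -1.5 -6.   1.5]
```

```bash
cat >> h.py <<'E'
import json,os
def groove():
    c=json.load(open("corr.json")) if os.path.exists("corr.json") else [0,0]
    xr,yr,nf,uf=rackaxes();return np.array([.6553,-.0465,.166])+.0059*xr+.0159*uf+.0445*yr+c[0]/1000*nf+c[1]/1000*uf
def binpose(th,X,Z):
    "TCP pos, R for bin tilt th, shank corner at X,Z mm (face axes from groove centre)"
    xr,yr,nf,uf=rackaxes();t=np.radians(th)
    xb=xr*np.cos(t)-np.array([0,0,np.sin(t)]);zb=np.cross(xb,yr)
    Rb=np.column_stack([xb,yr,zb]);a=np.radians(20)
    sh=np.array([.03+.07*np.sin(a),0,-.03+.07*np.cos(a)])
    T=np.eye(4);T[:3,:3]=Rb;T[:3,3]=groove()+X/1000*nf+Z/1000*uf-Rb@sh
    T=T@np.linalg.inv(np.load("T_tool_bin.npy"));return T[:3,3],T[:3,:3]
def where():
    s=sense();T=np.eye(4);T[:3,:3]=R.from_rotvec(s["orientation"]).as_matrix();T[:3,3]=s["position"];T=T@np.load("T_tool_bin.npy")
    xr,yr,nf,uf=rackaxes();a=np.radians(20);sh=T[:3,:3]@[.03+.07*np.sin(a),0,-.03+.07*np.cos(a)]+T[:3,3]-groove()
    f=np.array(s["ft_force"]);th=np.degrees(np.arctan2(-T[2,0],T[:3,0]@xr))
    print("t %.2f th %.1f X %.2f Z %.2f lat %.2f  yaw %.2f roll %.2f  F(nf,y,uf) %s"%(s["clock"],th,1e3*sh@nf,1e3*sh@uf,1e3*sh@yr,np.degrees(np.arctan2(T[1,1],T[0,1]))-90,np.degrees(T[2,1]),np.round([f@nf,f@yr,f@uf],1)))
E
python3 - <<'E'
from h import *
where();xr,yr,nf,uf=rackaxes()
for w in((44,-40,-16),(44,-15,-4.5),(44,-7.5,2.5),(0,-1.5,-6)):
    p,Rt=binpose(*w);c=p+Rt@np.array(camera_model("wrist")["T_tool_cam"])[:3,3]-groove();print(w,p.round(3),"cam nf,uf",(c@nf).round(3),(c@uf).round(3), "pitch",np.degrees(np.arcsin(Rt[:,0]@xr)).round(1))
delta(*binpose(44,-40,-16))
E
```

```text
t 11.55 th -1.0 X -135.92 Z 23.75 lat -9.38  yaw 5.93 roll 0.21  F(nf,y,uf) [ 1.4 -1.1 -0.7]
(44, -40, -16) [ 0.556 -0.012  0.178] cam nf,uf -0.03 0.11 pitch -15.4
(44, -15, -4.5) [ 0.584 -0.009  0.181] cam nf,uf -0.005 0.121 pitch -15.4
(44, -7.5, 2.5) [ 0.593 -0.008  0.185] cam nf,uf 0.003 0.128 pitch -15.4
(0, -1.5, -6) [ 0.614 -0.006  0.131] cam nf,uf -0.081 0.091 pitch 28.6
t 11.55 F [ 1.2 -1.  -1.1] gap 0.0496 pos [ 0.5004 -0.0271  0.2044]
turn [ -0.11  -0.17 -44.99] shift now-axes [ 0.0508  0.0371 -0.0092] shift after turn [ 0.0097  0.0622 -0.0092]
```

```bash
for m in 39 41 43; do sed "s/TH=np.arange(0,45,2.)/TH=np.arange(0,$m,2.)/; s/idx\[20,/idx[18,/" path.py > p2.py; echo max $m; python3 p2.py | awk 'NR>10'; done
```

```text
max 39
[38.0, -25.5, -10.0, 7.49]
[38.0, -24.0, -10.0, 6.37]
[38.0, -22.5, -9.5, 5.26]
[38.0, -21.0, -9.5, 4.32]
[38.0, -19.5, -9.0, 3.44]
[38.0, -18.0, -8.5, 2.57]
[38.0, -16.5, -7.5, 1.97]
[38.0, -15.0, -7.0, 1.14]
[38.0, -13.5, -5.5, 0.87]
[38.0, -12.5, -4.0, 1.02]
[38.0, -11.5, -2.5, 0.94]
[38.0, -10.0, -1.0, 0.88]
[38.0, -9.0, 0.5, 1.09]
[38.0, -7.5, 1.0, 1.73]
[36.0, -6.0, 1.5, 2.44]
[32.0, -4.5, 1.5, 2.97]
[26.0, -3.0, 0.0, 3.68]
[20.0, -2.0, -1.0, 4.07]
[14.0, -2.0, -2.5, 3.15]
[8.0, -2.0, -4.0, 2.47]
[2.0, -1.5, -5.5, 1.57]
[ 0.  -1.5 -6.   1.5]
max 41
[40.0, -25.5, -9.5, 7.25]
[40.0, -24.0, -9.0, 6.07]
[40.0, -22.5, -9.0, 5.12]
[40.0, -21.0, -9.0, 4.13]
[40.0, -19.5, -8.5, 3.3]
[40.0, -18.0, -7.5, 2.65]
[40.0, -16.5, -7.0, 1.96]
[40.0, -15.0, -6.0, 1.25]
[40.0, -13.5, -4.5, 1.29]
[40.0, -12.5, -3.0, 1.14]
[40.0, -11.0, -1.5, 1.29]
[40.0, -9.5, 0.0, 1.11]
[40.0, -8.0, 1.5, 1.67]
[40.0, -6.5, 2.0, 2.43]
[34.0, -5.0, 1.5, 2.85]
[28.0, -3.5, 0.5, 3.54]
[22.0, -2.0, -0.5, 4.17]
[16.0, -2.0, -2.0, 3.44]
[10.0, -2.0, -3.5, 2.67]
[4.0, -2.0, -5.0, 1.89]
[ 0.  -1.5 -6.   1.5]
max 43
[42.0, -25.5, -8.5, 6.95]
[42.0, -24.0, -8.5, 5.95]
[42.0, -22.5, -8.5, 5.04]
[42.0, -21.0, -8.0, 3.98]
[42.0, -19.5, -7.5, 3.33]
[42.0, -18.0, -7.0, 2.71]
[42.0, -16.5, -6.5, 1.93]
[42.0, -15.0, -5.5, 1.49]
[42.0, -13.5, -4.0, 1.39]
[42.0, -12.5, -2.5, 1.43]
[42.0, -11.0, -1.0, 1.52]
[42.0, -9.5, 0.5, 1.42]
[42.0, -8.0, 2.0, 1.77]
[40.0, -6.5, 2.0, 2.43]
[34.0, -5.0, 1.5, 2.85]
[28.0, -3.5, 0.5, 3.54]
[22.0, -2.0, -0.5, 4.17]
[16.0, -2.0, -2.0, 3.44]
[10.0, -2.0, -3.5, 2.67]
[4.0, -2.0, -5.0, 1.89]
[ 0.  -1.5 -6.   1.5]
```

Emit:
servo_tool --pt "0 0 -7.5 0 0 0 0.04" --pt "0 0 -7.5 0 0 0 0.04" --pt "0 0 -7.5 0 0 0 0.04" --pt "0 0 -7.5 0 0 0 0.04" --pt "0 0 -7.5 0 0 0 0.04" --pt "0 0 -6 0 0 0 0.04" --pt "0 0 0 0.001 0.01 -0.003 0.04" --pt "0 0 0 0.001 0.01 -0.003 0.04" --pt "0 0 0 0.001 0.01 -0.003 0.04" --pt "0 0 0 0 0 0 0.04"

```text
clock: 12.55
position: [0.5268, -0.018, 0.1895]
orientation: [0.99, 1.435, -1.335]
ft_force: [-0.2, -0.6, -1.1]
finger_gap: 0.049
```

```bash
python3 - <<'E'
from h import *
where();delta(*binpose(44,-38,-20));print(np.round(sense()["joint_positions"],2))
E
```

```text
t 12.55 th 43.9 X -72.13 Z -15.90 lat -3.44  yaw 5.39 roll 0.05  F(nf,y,uf) [ 0.1 -0.6 -1.1]
t 12.55 F [-0.2 -0.6 -1.1] gap 0.0490 pos [ 0.5268 -0.018   0.1895]
turn [-0.51 -0.19 -0.08] shift now-axes [ 0.0068  0.0336 -0.0031] shift after turn [ 0.0067  0.0337 -0.0028]
[ 0.14  0.48 -0.23  1.68  0.12  1.26 -1.6 ]
```

Emit:
servo_tool --pt "-0.5 -0.2 0 0.002 0.01 -0.003 0.04" --pt "0 0 0 0.002 0.008 0 0.04" --pt "0 0 0 0 0 0 0.04" --pt "0 0 0 0 0 0 0.04"

```text
clock: 12.95
position: [0.543, -0.0134, 0.1813]
orientation: [0.982, 1.435, -1.327]
ft_force: [-0.4, -0.6, -0.2]
finger_gap: 0.0493
```

```bash
python3 - <<'E'
from h import *
s=sense();im=capture("wrist");C=cam("wrist",s);where()
cv2.imwrite("pics/w4.png",im[:,:,::-1]);np.savez("w4.npz",K=C[0],T=C[1])
for l in("clip_mid","header","lip_tip","shank"):
    print(l,[(np.round(d["location"],1).tolist(),round(d["conf"],2)) for d in tip_of("wrist",l)[:3]])
xr,yr,nf,uf=rackaxes();g=groove()
print("pred groove edges",proj(C,[g+.0075*uf,g-.0075*uf,g-.0975*uf]))
E
```

```text
t 13.00 th 43.8 X -53.84 Z -17.73 lat -0.06  yaw 5.95 roll -0.06  F(nf,y,uf) [-0.9 -0.4 -1.8]
clip_mid [([434.7, 1.7], 0.32)]
header [([317.1, 256.8], 0.43)]
lip_tip [([322.9, 92.5], 0.72)]
shank [([320.0, 154.2], 0.7)]
pred groove edges [[317.77443597 -31.75423982]
 [317.26735609  -8.90052613]
 [315.87555106  53.82709297]]
```

View pics/w4.png

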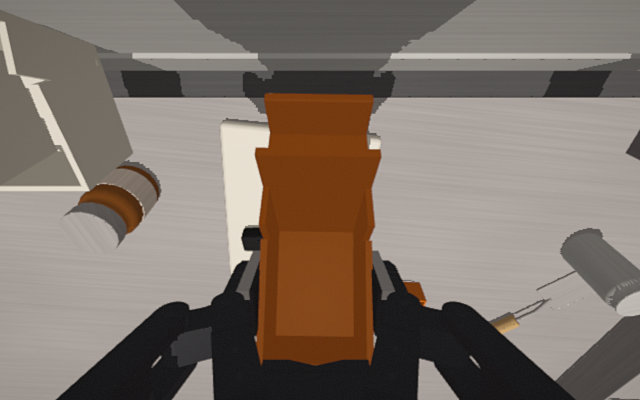

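The lip (row 95) is centred and lined up in front of the rack. The bottom slat edge at row 55 agrees with the prediction, but the upper groove is out of view, so I'll feel for it. First touch is the lip on the middle slat.

```bash
python3 - <<'E'
from h import *
where();delta(*binpose(44,-31,-23));xr,yr,nf,uf=rackaxes();Rt=binpose(44,0,0)[1];print("nf",(Rt.T@nf).round(3),"uf",(Rt.T@uf).round(3))
E
```

```text
t 13.20 th 43.8 X -53.89 Z -17.65 lat -0.14  yaw 5.95 roll -0.07  F(nf,y,uf) [ 0.5  0.4 -1.8]
t 13.20 F [-0.2  0.3 -1.9] gap 0.0490 pos [ 0.5429 -0.0136  0.1814]
turn [-0.    0.07 -0.23] shift now-axes [ 0.007   0.0223 -0.0002] shift after turn [ 0.0069  0.0223 -0.0001]
nf [0.08  0.997 0.001] uf [-0.997  0.08   0.002]
```

Emit:
servo_tool --pt "0 0 0 0.0035 0.01 0 0.04" --pt "0 0 0 0.0035 0.01 0 0.04" --pt "0 0 0 0.0002 0.002 0 0.04" --pt "0 0 0 0 0.002 0 0.04" --pt "0 0 0 0 0 0 0.04"

```text
clock: 13.7
position: [0.5662, -0.0114, 0.1667]
orientation: [0.982, 1.435, -1.328]
ft_force: [0.4, -1.1, -1.2]
finger_gap: 0.0492
```

```bash
python3 -c "
from h import *
where()"
```

```text
t 13.70 th 43.8 X -26.87 Z -23.53 lat -0.35  yaw 5.92 roll -0.07  F(nf,y,uf) [ 0.7 -1.1 -1. ]
```

Emit:
servo_tool --pt "0 0 0 0 0.001 0 0.04" --pt "0 0 0 0 0.001 0 0.04"

```text
clock: 13.9
position: [0.568, -0.0111, 0.1661]
orientation: [0.982, 1.435, -1.328]
ft_force: [-0.1, 0.3, -1.8]
finger_gap: 0.0492
```

Emit:
servo_tool --pt "0 0 0 0 0.001 0 0.04"

```text
clock: 14.0
position: [0.569, -0.011, 0.1659]
orientation: [0.982, 1.435, -1.328]
ft_force: [-0.4, -0.5, -1.3]
finger_gap: 0.0493
```

Emit:
servo_tool --pt "0 0 0 0 0.0007 0 0.04"

```text
clock: 14.1
position: [0.5697, -0.011, 0.1658]
orientation: [0.982, 1.435, -1.328]
ft_force: [-0.4, -0.5, -1.2]
finger_gap: 0.0492
```

```bash
python3 -c "
from h import *
where()"
```

```text
t 14.10 th 43.8 X -23.25 Z -23.14 lat -0.32  yaw 5.93 roll -0.07  F(nf,y,uf) [-0.1 -0.4 -1.3]
```

Emit:
servo_tool --pt "0 0 0 0 0.0007 0 0.04"

```text
clock: 14.2
position: [0.5705, -0.0109, 0.1658]
orientation: [0.982, 1.435, -1.328]
ft_force: [0.3, 0.3, -0.9]
finger_gap: 0.0489
```

Emit:
servo_tool --pt "0 0 0 0 0.0007 0 0.04"

```text
clock: 14.3
position: [0.571, -0.0109, 0.1656]
orientation: [0.982, 1.435, -1.328]
ft_force: [-1.8, 0.6, -1.3]
finger_gap: 0.0491
```

Emit:
servo_tool --pt "0 0 0 0 0.0007 0 0.04"

```text
clock: 14.4
position: [0.5711, -0.0109, 0.1655]
orientation: [0.981, 1.436, -1.329]
ft_force: [-4.1, -0.2, 0.5]
finger_gap: 0.0491
```

```bash
python3 -c "
from h import *
where()"
```

```text
t 14.40 th 43.9 X -21.85 Z -23.06 lat -0.37  yaw 5.93 roll -0.08  F(nf,y,uf) [-4.1  0.2 -1. ]
```

Emit:
servo_tool --pt "0 0 0 0 -0.004 0 0.04" --pt "0 0 0 -0.007 -0.0005 0 0.04" --pt "0 0 0 -0.0065 0 0 0.04" --pt "0 0 0 0 0 0 0.04"

```text
clock: 14.8
position: [0.5708, -0.0108, 0.1811]
orientation: [0.982, 1.435, -1.328]
ft_force: [-0.3, 0.9, -1.3]
finger_gap: 0.0495
```

```bash
echo "[1.3,0]" > corr.json; python3 -c "
from h import *
where();delta(*binpose(44,-19,-9))"
```

```text
t 14.80 th 43.8 X -28.76 Z -8.39 lat -0.30  yaw 5.93 roll -0.08  F(nf,y,uf) [ 0.2  0.9 -1.3]
t 14.80 F [-0.3  0.9 -1.3] gap 0.0495 pos [ 0.5708 -0.0108  0.1811]
turn [-0.02  0.07 -0.21] shift now-axes [ 0.0012  0.0096 -0.0003] shift after turn [ 0.0012  0.0096 -0.0003]
```

Emit:
servo_tool --pt "0 0 0 0.0005 0.003 0 0.04" --pt "0 0 0 0.0003 0.003 0 0.04"

```text
clock: 15.0
position: [0.5772, -0.0103, 0.1795]
orientation: [0.983, 1.433, -1.327]
ft_force: [0.0, -0.4, -0.9]
finger_gap: 0.0489
```

Emit:
servo_tool --pt "0 0 0 0.0001 0.0015 0 0.04"

```text
clock: 15.1
position: [0.5789, -0.0101, 0.1787]
orientation: [0.983, 1.433, -1.327]
ft_force: [0.3, 0.3, -0.7]
finger_gap: 0.0492
```

Emit:
servo_tool --pt "0 0 0 0 0.0015 0 0.04"

```text
clock: 15.2
position: [0.5805, -0.0099, 0.1781]
orientation: [0.983, 1.434, -1.327]
ft_force: [-0.1, -0.1, -0.4]
finger_gap: 0.0493
```

```bash
python3 -c "
from h import *
where()"
```

```text
t 15.20 th 43.7 X -18.61 Z -7.84 lat -0.38  yaw 5.92 roll -0.09  F(nf,y,uf) [ 0.  -0.1 -0.4]
```

Tip is inside the groove without contact (past X=-23.2). Now I'll raise it to feel the top slat's lower edge.

Emit:
servo_tool --pt "0 0 0 -0.002 0 0 0.04" --pt "0 0 0 -0.001 0 0 0.04"

```text
clock: 15.4
position: [0.5812, -0.0097, 0.1804]
orientation: [0.982, 1.435, -1.328]
ft_force: [0.4, 1.4, -1.6]
finger_gap: 0.0491
```

Emit:
servo_tool --pt "0 0 0 -0.0008 0 0 0.04"

```text
clock: 15.5
position: [0.5813, -0.0097, 0.1812]
orientation: [0.982, 1.435, -1.328]
ft_force: [-0.2, 0.5, -1.1]
finger_gap: 0.0492
```

Emit:
servo_tool --pt "0 0 0 -0.0008 0 0 0.04"

```text
clock: 15.6
position: [0.5815, -0.0097, 0.1821]
orientation: [0.982, 1.435, -1.328]
ft_force: [-0.4, 0.6, -1.7]
finger_gap: 0.0492
```

```bash
python3 -c "
from h import *
where()"
```

```text
t 15.60 th 43.8 X -18.97 Z -3.83 lat -0.24  yaw 5.93 roll -0.07  F(nf,y,uf) [ 0.3  0.6 -1.7]
```

Emit:
servo_tool --pt "0 0 0 -0.0007 0 0 0.04"

```text
clock: 15.7
position: [0.5817, -0.0097, 0.1829]
orientation: [0.982, 1.435, -1.328]
ft_force: [1.2, -0.6, -1.7]
finger_gap: 0.0493
```

Emit:
servo_tool --pt "0 0 0 -0.0007 0 0 0.04"

```text
clock: 15.8
position: [0.5819, -0.0097, 0.1837]
orientation: [0.982, 1.435, -1.328]
ft_force: [0.8, 0.5, -1.8]
finger_gap: 0.0493
```

Emit:
servo_tool --pt "0 0 0 -0.0007 0 0 0.04"

```text
clock: 15.9
position: [0.582, -0.0097, 0.1844]
orientation: [0.982, 1.435, -1.328]
ft_force: [0.9, 0.7, -3.5]
finger_gap: 0.0492
```

```bash
python3 -c "
from h import *
where()"
```

```text
t 15.90 th 43.8 X -19.29 Z -1.47 lat -0.29  yaw 5.93 roll -0.08  F(nf,y,uf) [ 2.1  0.6 -2.9]
```

Emit:
servo_tool --pt "0 0 0 0.0033 0 0 0.04" --pt "0 0 0 0 0 0 0.04"

```text
clock: 16.1
position: [0.581, -0.0098, 0.181]
orientation: [0.982, 1.435, -1.328]
ft_force: [0.3, -0.5, -1.4]
finger_gap: 0.0491
```

```bash
echo "[1.3,1.9]" > corr.json; python3 -c "
from h import *
where();delta(*binpose(44,-16.5,-5.5));delta(*binpose(44,-12,-1.5))"
```

```text
t 16.10 th 43.8 X -19.06 Z -6.87 lat -0.34  yaw 5.92 roll -0.08  F(nf,y,uf) [ 0.7 -0.5 -1.2]
t 16.10 F [ 0.3 -0.5 -1.4] gap 0.0491 pos [ 0.581  -0.0098  0.181 ]
turn [-0.03  0.07 -0.22] shift now-axes [-0.0014  0.0026 -0.0003] shift after turn [-0.0014  0.0026 -0.0003]
t 16.10 F [ 0.3 -0.5 -1.4] gap 0.0491 pos [ 0.581  -0.0098  0.181 ]
turn [-0.03  0.07 -0.22] shift now-axes [-0.005   0.0074 -0.0003] shift after turn [-0.005   0.0074 -0.0003]
```

Emit:
servo_tool --pt "0 0 0 -0.0007 0.0013 0 0.04" --pt "0 0 0 -0.0007 0.0013 0 0.04"

```text
clock: 16.3
position: [0.5839, -0.0095, 0.1816]
orientation: [0.982, 1.435, -1.328]
ft_force: [-0.2, 0.9, -1.3]
finger_gap: 0.0492
```

Emit:
servo_tool --pt "0 0 0 -0.001 0.0013 0 0.04" --pt "0 0 0 -0.0013 0.0013 0 0.04"

```text
clock: 16.5
position: [0.5873, -0.0092, 0.1832]
orientation: [0.982, 1.435, -1.328]
ft_force: [0.8, -0.1, -2.4]
finger_gap: 0.0491
```

```bash
python3 -c "
from h import *
where();delta(*binpose(44,-12,-1.5));delta(*binpose(44,-9,1.5))"
```

```text
t 16.50 th 43.8 X -13.89 Z -2.65 lat -0.35  yaw 5.92 roll -0.08  F(nf,y,uf) [ 1.6 -0.1 -2. ]
t 16.50 F [ 0.8 -0.1 -2.4] gap 0.0491 pos [ 0.5873 -0.0092  0.1832]
turn [-0.03  0.07 -0.21] shift now-axes [-0.0012  0.0019 -0.0003] shift after turn [-0.0012  0.0019 -0.0003]
t 16.50 F [ 0.8 -0.1 -2.4] gap 0.0491 pos [ 0.5873 -0.0092  0.1832]
turn [-0.03  0.07 -0.21] shift now-axes [-0.0039  0.0052 -0.0003] shift after turn [-0.004   0.0051 -0.0003]
```

Emit:
servo_tool --pt "0 0 0 -0.0003 0.001 0 0.04" --pt "0 0 0 -0.0007 0.001 0 0.04"

```text
clock: 16.7
position: [0.59, -0.0088, 0.1839]
orientation: [0.982, 1.435, -1.328]
ft_force: [0.1, 0.2, -1.2]
finger_gap: 0.049
```

Emit:
servo_tool --pt "0 0 0 -0.0012 0.0014 0 0.04" --pt "0 0 0 -0.0012 0.0014 0 0.04"

```text
clock: 16.9
position: [0.5935, -0.0085, 0.1856]
orientation: [0.982, 1.435, -1.328]
ft_force: [-0.1, 0.3, -1.1]
finger_gap: 0.0492
```

```bash
python3 -c "
from h import *
where();delta(*binpose(44,-9,1.5));delta(*binpose(44,-7,2.5))"
```

```text
t 16.90 th 43.8 X -8.81 Z 1.72 lat -0.32  yaw 5.92 roll -0.08  F(nf,y,uf) [ 0.3  0.3 -1.1]
t 16.90 F [-0.1  0.3 -1.1] gap 0.0492 pos [ 0.5935 -0.0085  0.1856]
turn [-0.03  0.07 -0.23] shift now-axes [-0.     -0.0003 -0.0003] shift after turn [-0.     -0.0003 -0.0003]
t 16.90 F [-0.1  0.3 -1.1] gap 0.0492 pos [ 0.5935 -0.0085  0.1856]
turn [-0.03  0.07 -0.23] shift now-axes [-0.0009  0.0018 -0.0003] shift after turn [-0.0009  0.0018 -0.0003]
```

```bash
cat >> h.py <<'E'
def rows(wps,start=None):
    s=sense()
    if start is None: p0,R0=np.array(s["position"]),R.from_rotvec(s["orientation"]).as_matrix()
    else: p0,R0=binpose(*start)
    for w in wps:
        p,R1=binpose(*w);print(w,np.degrees(R.from_matrix(R0.T@R1).as_rotvec()).round(1),((R0.T@(p-p0))*1e3).round(1));p0,R0=p,R1
E
python3 -c "
from h import *
rows([(44,-7.5,2.5),(40,-6,2.5),(37,-5.2,2.2),(34,-4.5,2),(31,-3.7,1.2),(28,-3,.5),(25,-2.5,0),(22,-2,-.5),(19,-2,-1.2),(16,-2,-2),(13,-2,-2.7),(10,-2,-3.5)])"
```

```text
(44, -7.5, 2.5) [-0.   0.1 -0.2] [-0.9  1.3 -0.3]
(40, -6, 2.5) [ 0. -0.  4.] [ 4.3  2.9 -0. ]
(37, -5.2, 2.2) [ 0. -0.  3.] [ 3.6  1.8 -0. ]
(34, -4.5, 2) [ 0. -0.  3.] [ 3.5  1.7 -0. ]
(31, -3.7, 1.2) [ 0. -0.  3.] [ 4.1  1.6 -0. ]
(28, -3, 0.5) [ 0. -0.  3.] [ 4.   1.5 -0. ]
(25, -2.5, 0) [ 0. -0.  3.] [ 3.8  1.3 -0. ]
(22, -2, -0.5) [ 0. -0.  3.] [ 3.8  1.3 -0. ]
(19, -2, -1.2) [ 0. -0.  3.] [ 3.8  0.7 -0. ]
(16, -2, -2) [ 0. -0.  3.] [ 3.8  0.6 -0. ]
(13, -2, -2.7) [ 0. -0.  3.] [ 3.7  0.6 -0. ]
(10, -2, -3.5) [ 0. -0.  3.] [ 3.8  0.5 -0. ]
```

Emit:
servo_tool --pt "0 0 0 -0.0009 0.0013 -0.0003 0.04" --pt "0 0 2 0.0022 0.0015 0 0.04" --pt "0 0 2 0.0021 0.0014 0 0.04"

```text
clock: 17.2
position: [0.5982, -0.0074, 0.1809]
orientation: [1.025, 1.387, -1.275]
ft_force: [0.3, -0.1, -1.6]
finger_gap: 0.0492
```

```bash
python3 -c "
from h import *
where();rows([(38,-5.5,2.4),(36,-5,2.2),(34,-4.5,2)])"
```

```text
t 17.20 th 39.6 X -4.53 Z 3.18 lat 0.33  yaw 5.95 roll -0.05  F(nf,y,uf) [ 0.8 -0.2 -1.4]
(38, -5.5, 2.4) [0.  0.  1.6] [ 2.3 -0.5  0.3]
(36, -5, 2.2) [ 0. -0.  2.] [ 2.4  1.1 -0. ]
(34, -4.5, 2) [ 0. -0.  2.] [ 2.4  1.1 -0. ]
```

Emit:
servo_tool --pt "0 0 1.6 0.0023 -0.0005 0.0002 0.04" --pt "0 0 2 0.0024 0.001 0 0.04" --pt "0 0 2 0.0024 0.001 0 0.04"

```text
clock: 17.5
position: [0.5991, -0.0072, 0.1737]
orientation: [1.082, 1.318, -1.2]
ft_force: [-0.2, 0.3, -2.4]
finger_gap: 0.0488
```

```bash
python3 -c "
from h import *
where();rows([(31,-3.7,1.2),(28,-3,.5),(25,-2.5,0),(22,-2,-.5)])"
```

```text
t 17.50 th 33.8 X -4.27 Z 2.36 lat 0.40  yaw 5.97 roll -0.04  F(nf,y,uf) [ 0.7  0.3 -2.3]
(31, -3.7, 1.2) [0.  0.  2.8] [4.2 1.2 0.3]
(28, -3, 0.5) [ 0. -0.  3.] [ 4.   1.5 -0. ]
(25, -2.5, 0) [ 0. -0.  3.] [ 3.8  1.3 -0. ]
(22, -2, -0.5) [ 0. -0.  3.] [ 3.8  1.3 -0. ]
```

Emit:
servo_tool --pt "0 0 2.8 0.0042 0.0012 0.0002 0.04" --pt "0 0 3 0.004 0.0014 0 0.04"

```text
clock: 17.7
position: [0.602, -0.007, 0.1656]
orientation: [1.137, 1.245, -1.121]
ft_force: [-0.7, -0.0, -1.7]
finger_gap: 0.0492
```

Emit:
servo_tool --pt "0 0 3 0.0038 0.001 0 0.04" --pt "0 0 3 0.0038 0.001 0 0.04"

```text
clock: 17.9
position: [0.6045, -0.0067, 0.1584]
orientation: [1.19, 1.169, -1.039]
ft_force: [0.0, -0.3, -2.4]
finger_gap: 0.0489
```

```bash
python3 -c "
from h import *
where();rows([(19,-2,-1.2),(16,-2,-2),(13,-2,-2.7),(10,-2,-3.5)])"
```

```text
t 17.90 th 21.5 X -2.11 Z 0.57 lat 0.44  yaw 6.01 roll -0.03  F(nf,y,uf) [ 0.8 -0.3 -2.3]
(19, -2, -1.2) [0.1 0.  2.5] [4.2 0.1 0.3]
(16, -2, -2) [ 0. -0.  3.] [ 3.8  0.6 -0. ]
(13, -2, -2.7) [ 0. -0.  3.] [ 3.7  0.6 -0. ]
(10, -2, -3.5) [ 0. -0.  3.] [ 3.8  0.5 -0. ]
```

Emit:
servo_tool --pt "0 0 2.5 0.0042 0 0.0002 0.04" --pt "0 0 3 0.0038 0.0005 0 0.04"

```text
clock: 18.1
position: [0.6062, -0.0067, 0.151]
orientation: [1.236, 1.098, -0.964]
ft_force: [0.6, 0.3, -1.7]
finger_gap: 0.0489
```

Emit:
servo_tool --pt "0 0 3 0.0037 0.0005 0 0.04" --pt "0 0 3 0.0038 0.0004 0 0.04"

```text
clock: 18.3
position: [0.609, -0.0064, 0.1444]
orientation: [1.282, 1.02, -0.881]
ft_force: [-0.5, -0.2, -2.3]
finger_gap: 0.049
```

```bash
python3 -c "
from h import *
where();rows([(7,-2,-4.2),(4,-2,-5),(2,-1.8,-5.5),(0,-1.5,-6)])"
```

```text
t 18.30 th 9.5 X -3.14 Z -2.53 lat 0.29  yaw 6.04 roll -0.05  F(nf,y,uf) [ 0.3 -0.1 -2.4]
(7, -2, -4.2) [0.1 0.  2.5] [4.6 0.7 0.2]
(4, -2, -5) [ 0. -0.  3.] [ 3.7  0.5 -0. ]
(2, -1.8, -5.5) [ 0. -0.  2.] [ 2.6  0.5 -0. ]
(0, -1.5, -6) [ 0. -0.  2.] [ 2.7  0.5 -0. ]
```

Emit:
servo_tool --pt "0 0 1 0.0005 0.0012 0 0.04" --pt "0 0 1.5 0.0035 0.0002 0.0002 0.04"

```text
clock: 18.5
position: [0.6107, -0.0065, 0.1411]
orientation: [1.3, 0.988, -0.848]
ft_force: [0.2, 0.0, -0.8]
finger_gap: 0.0491
```

Emit:
servo_tool --pt "0 0 3 0.0037 0.0005 0 0.04" --pt "0 0 0 0 0 0 0.04"

```text
clock: 18.7
position: [0.6121, -0.0064, 0.1375]
orientation: [1.32, 0.95, -0.809]
ft_force: [-0.9, 0.1, -1.7]
finger_gap: 0.0488
```

```bash
python3 - <<'E'
from h import *
where();rows([(2,-1.8,-5.5),(0,-1.5,-6)])
im=capture("wrist");cv2.imwrite("pics/w5.png",im[:,:,::-1]);print([(np.round(d["location"],1).tolist(),round(d["conf"],2)) for l in("clip_mid","lip_tip") for d in tip_of("wrist",l)[:2]])
im=capture("scene");a=cv2.resize(im[200:290,200:430,::-1],None,fx=3,fy=3,interpolation=cv2.INTER_CUBIC)
b=capture("top");print("top clip",[(np.round(d["location"],1).tolist(),round(d["conf"],2)) for d in tip_of("top","clip_mid")[:2]])
w=cv2.imread("pics/w5.png")[:270,:]
cv2.imwrite("pics/c5.png",np.vstack([np.pad(a,((0,0),(0,30),(0,0)))[:, :640],w]))
E
```

```text
t 18.70 th 4.0 X -3.01 Z -4.74 lat -0.05  yaw 6.04 roll -0.07  F(nf,y,uf) [-0.2  0.2 -1.9]
(2, -1.8, -5.5) [0.1 0.  2. ] [ 3.5  1.  -0.2]
(0, -1.5, -6) [ 0. -0.  2.] [ 2.7  0.5 -0. ]
[]
top clip [([325.0, 126.8], 0.58)]
```

View pics/c5.png

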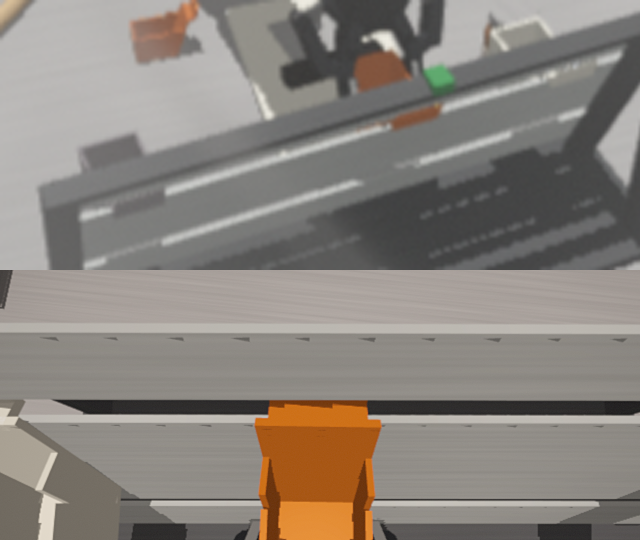

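The picture shows the lip through the groove and behind the top slat. From behind, the lip is at crop (390–440,115) and the clip at (439,79). Before lowering I'll check the sideways centring numerically.

```bash
python3 - <<'E'
from h import *
xr,yr,nf,uf=rackaxes();g=groove();c=json.load(open("corr.json"))
for cn,pic in(("scene",None),("top",None)):
    im=capture(cn)[:,:,::-1].astype(int);C=cam(cn)
    G=im[:,:,1]-np.maximum(im[:,:,0],im[:,:,2])>30
    O=(im[:,:,2]-im[:,:,0]>50)&(im[:,:,2]>im[:,:,1]*1.35)
    q=proj(C,g+.0145*nf+(.104-.0159-.0019)*uf)[0];u,v=q.round().astype(int)
    W=np.zeros_like(G);W[v-12:v+13,u-15:u+16]=1;ys,xs=np.nonzero(G&W)
    print(cn,"clip pred",q.round(1),"obs",xs.mean().round(2),ys.mean().round(2),len(xs),"px/mm along y",((proj(C,g+.0145*nf+.086*uf+.001*yr)-proj(C,g+.0145*nf+.086*uf))[0]).round(3))
    sh=g-.003*nf-.0047*uf
    pr=proj(C,[sh+.011*nf+.010*uf+s*.02*yr for s in(1,-1)]);print("lip ends pred",pr.round(1))
    m=pr.mean(0).round().astype(int);W[:]=0;W[m[1]-14:m[1]+15,m[0]-20:m[0]+21]=1
    for y in range(m[1]-12,m[1]+14):
        xs=np.nonzero((O&W)[y])[0]
        if len(xs):print(y,xs.min(),xs.max(),len(xs),end=" | ")
    print()
E
```

```text
scene clip pred [346.1 224.8] obs 345.87 225.35 54 px/mm along y [ 0.396 -0.114]
lip ends pred [[345.8 236.1]
 [330.9 240.5]]
226 319 331 13 | 227 320 329 10 | 228 320 325 6 | 229 320 322 3 | 236 342 345 4 | 237 338 345 8 | 238 335 344 10 | 239 332 342 11 | 240 331 339 9 | 241 331 335 5 | 242 332 332 1 | 
top clip pred [324.3 123. ] obs 324.53 124.73 45 px/mm along y [-0.362  0.032]
lip ends pred [[318.5 144.1]
 [332.1 142.9]]
146 326 332 7 | 147 319 334 16 | 148 318 334 17 | 149 318 334 17 | 150 318 334 17 | 151 318 334 17 | 152 318 334 17 | 153 318 334 17 | 154 318 334 17 | 155 318 334 17 | 156 318 335 18 |
```

Emit:
servo_tool --pt "0 0 1 0.0014 0.001 0 0.04" --pt "0 0 1 0.0016 0.0004 0 0.04"

```text
clock: 19.3
position: [0.6179, -0.0058, 0.1375]
orientation: [1.335, 0.92, -0.777]
ft_force: [-3.9, -0.6, 2.3]
finger_gap: 0.0493
```

Emit:
servo_tool --pt "0 0 1 0.0013 0.0006 0 0.04" --pt "0 0 1 0.0013 0.0003 0 0.04"

```text
clock: 19.5
position: [0.6175, -0.006, 0.1345]
orientation: [1.342, 0.902, -0.759]
ft_force: [1.0, -1.4, -2.0]
finger_gap: 0.0495
```

```bash
python3 -c "
from h import *
where();rows([(0,-.5,-6.5),(0,0,-7.5)]);xr,yr,nf,uf=rackaxes();Rt=binpose(0,0,0)[1];print((Rt.T@nf).round(2),(Rt.T@uf).round(2))"
```

```text
t 19.50 th 0.3 X -0.49 Z -3.85 lat -0.06  yaw 6.06 roll -0.17  F(nf,y,uf) [ 1.5 -1.5 -1.6]
(0, -0.5, -6.5) [0.2 0.1 0.3] [ 2.1 -1.9 -0.3]
(0, 0, -7.5) [0. 0. 0.] [ 1.  -0.4 -0. ]
[ 0.75  0.66 -0.  ] [-0.66  0.75  0.  ]
```

Emit:
servo_tool --pt "0.1 0 0.2 0.0005 -0.0012 0 0.04" --pt "0 0 0 0.0006 -0.0008 0 0.04"

```text
clock: 19.7
position: [0.6156, -0.0059, 0.1321]
orientation: [1.346, 0.899, -0.756]
ft_force: [0.5, 0.3, -1.4]
finger_gap: 0.0491
```

Emit:
servo_tool --pt "0 0 0 0.0005 -0.0006 0 0.04" --pt "0 0 0 0 0 0 0.04"

```text
clock: 19.9
position: [0.6151, -0.0061, 0.131]
orientation: [1.347, 0.899, -0.756]
ft_force: [1.0, 0.1, -0.5]
finger_gap: 0.049
```

```bash
python3 -c "
from h import *
where();rows([(0,-.3,-7)])"
```

```text
t 19.90 th 0.0 X -1.81 Z -7.81 lat -0.11  yaw 5.99 roll -0.02  F(nf,y,uf) [ 1.1 -0.1 -0.1]
(0, -0.3, -7) [ 0.1 -0.   0. ] [ 0.6  1.6 -0.2]
```

Emit:
servo_tool --pt "0 0 0 0.0004 0.0005 0 0.04" --pt "0 0 0 0.0004 0.0004 0 0.04"

```text
clock: 20.1
position: [0.6164, -0.006, 0.1308]
orientation: [1.347, 0.899, -0.756]
ft_force: [0.6, -0.5, -1.0]
finger_gap: 0.049
```

Emit:
servo_tool --pt "0 0 0 0.0005 0.0004 0 0.04"

```text
clock: 20.2
position: [0.6166, -0.0061, 0.1306]
orientation: [1.346, 0.899, -0.756]
ft_force: [-13.2, -0.9, 12.3]
finger_gap: 0.0489
```

```bash
python3 -c "
from h import *
where();rows([(0,0,-7.5)])"
```

```text
t 20.20 th 0.1 X -0.27 Z -7.78 lat -0.18  yaw 5.98 roll -0.06  F(nf,y,uf) [-16.7   0.5   7. ]
(0, 0, -7.5) [0.1 0.  0.1] [ 0.1  0.4 -0.3]
```

Emit:
servo_tool --pt "0 0 0 -0.0004 0 0 0.04"

```text
clock: 20.3
position: [0.6163, -0.006, 0.131]
orientation: [1.346, 0.899, -0.756]
ft_force: [0.2, 0.6, -1.6]
finger_gap: 0.0489
```

```bash
python3 -c "
from h import *
where()"
```

```text
t 20.30 th 0.1 X -0.65 Z -7.44 lat -0.05  yaw 6.00 roll -0.07  F(nf,y,uf) [ 0.8  0.6 -1.4]
```

Emit:
servo_tool --pt "0 0 0 0 0 0 0.053" --pt "0 0 0 0 0 0 0.056" --pt "0 0 0 0 0 0 0.062" --pt "0 0 0 0 0 0 0.072" --pt "0 0 0 0 0 0 0.072" --pt "0 0 0 0 0 0 0.072"

```text
clock: 20.9
position: [0.6182, -0.0053, 0.1324]
orientation: [1.347, 0.897, -0.753]
ft_force: [0.1, -0.1, 0.7]
finger_gap: 0.0723
```

```bash
python3 - <<'E'
from h import *
where();im=capture("wrist")[:,:,::-1];cv2.imwrite("pics/w6.png",im)
print([(l,np.round(d["location"],1).tolist(),round(d["conf"],2)) for l in("bin_mid","lip_tip","plate_foot") for d in tip_of("wrist",l)[:2]])
E
```

```text
t 20.90 th -0.1 X 0.45 Z -5.37 lat 0.42  yaw 6.04 roll -0.07  F(nf,y,uf) [-0.1 -0.1  0.7]
[('bin_mid', [314.9, 285.9], 0.66), ('plate_foot', [317.6, 229.7], 0.65)]
```

View pics/w6.png

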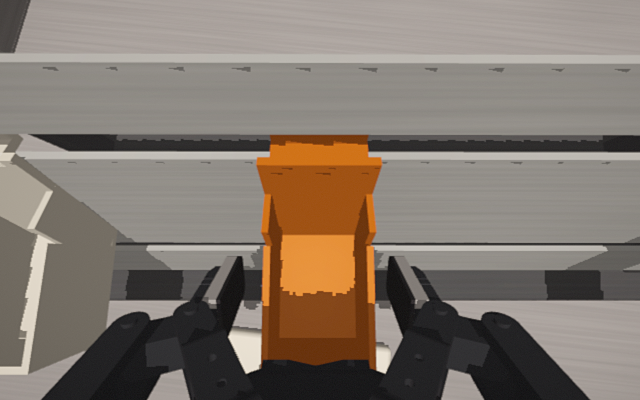

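The bin hangs on its own: its lip is through the groove at columns 270–368, row 145, with the fingers clear on both sides at columns 240 and 390. Now I'll retreat along the tool axis.

Emit:
servo_tool --pt "0 0 0 -0.006 -0.001 0 0.072" --pt "0 0 0 -0.01 0 0 0.075" --pt "0 0 0 -0.015 0 0 0.08" --pt "0 0 0 -0.02 0 0 0.08" --pt "0 0 0 -0.02 0 0 0.08" --pt "0 0 0 -0.02 0 0 0.08" --pt "0 0 0 -0.025 -0.02 0 0.08" --pt "0 0 0 -0.025 -0.02 0 0.08" --pt "0 0 0 -0.02 -0.03 0 0.08" --pt "0 0 0 0 -0.03 0 0.08" --pt "0 0 0 0 0 0 0.08"

```text
clock: 22.2
position: [0.4753, -0.022, 0.2205]
orientation: [1.336, 0.907, -0.768]
ft_force: [-0.2, -0.3, -0.4]
finger_gap: 0.0806
```

```bash
python3 - <<'E'
from h import *
s=sense();print(s["clock"],s["ft_force"],s["position"]);c0=capture("wrist")[:,:,::-1].copy();C=cam("wrist",s)
xr,yr,nf,uf=rackaxes();g=groove();a=np.radians(20)
mid=g-.0075*uf-.07*uf-.03*xr+[0,0,.03]  # expected bin_mid seated: foot at -77.5
pts={"bin_mid":mid,"plate_foot":g-.0775*uf,"lip_tip":g-.0075*uf+.009*nf+.022*uf,"shank":g-.0075*uf}
for l,P in pts.items(): print(l,"pred",proj(C,P)[0].round(1),[(np.round(d["location"],1).tolist(),round(d["conf"],2)) for d in tip_of("wrist",l)[:2]])
sc=capture("scene")[:,:,::-1].copy();tp=capture("top")[:,:,::-1].copy()
cv2.imwrite("pics/fin.png",np.vstack([cv2.resize(c0,(480,300)),np.hstack([cv2.resize(sc[190:290,200:440],(240,100)),cv2.resize(tp[100:200,220:460],(240,100))])]))
for n,b in(("scene1",sc),("top1",tp)):
    d=cv2.absdiff(cv2.imread(f"pics/{n}.png"),b).max(2);print(n,"changed comps",[st[:5].tolist() for st in cv2.connectedComponentsWithStats((d>40).astype("uint8"))[2][1:] if st[4]>25])
E
```

```text
22.2 [-0.20919874 -0.25166139 -0.41768241] [ 0.47534058 -0.02204112  0.2204938 ]
bin_mid pred [313.2  98.7] [([312.0, 103.4], 0.96), ([596.2, 325.1], 0.63)]
plate_foot pred [313.2  84.9] [([311.1, 90.1], 0.6)]
lip_tip pred [313.6 -28.5] [([597.5, 325.1], 0.35)]
shank pred [313.5  10.2] [([316.2, 16.4], 0.92)]
scene1 changed comps [[259, 0, 63, 61, 1395], [482, 0, 11, 5, 44], [466, 13, 26, 6, 115], [473, 30, 11, 12, 97], [298, 41, 8, 13, 65], [461, 42, 22, 6, 52], [248, 44, 12, 19, 113], [442, 47, 45, 46, 875], [260, 49, 17, 10, 60], [253, 57, 57, 50, 1358], [281, 108, 12, 6, 53], [295, 112, 10, 5, 28], [275, 116, 193, 124, 5665], [259, 158, 13, 8, 48], [232, 225, 29, 26, 469], [317, 235, 30, 9, 101], [322, 254, 16, 7, 28]]
top1 changed comps [[318, 146, 20, 39, 616], [104, 203, 259, 149, 8589], [374, 202, 26, 40, 644], [350, 225, 8, 18, 44], [359, 249, 18, 25, 209], [0, 314, 359, 86, 10073], [344, 342, 10, 13, 32], [92, 371, 22, 29, 145], [134, 370, 28, 22, 298], [139, 391, 21, 9, 110], [178, 393, 24, 7, 77]]
```

View pics/fin.png

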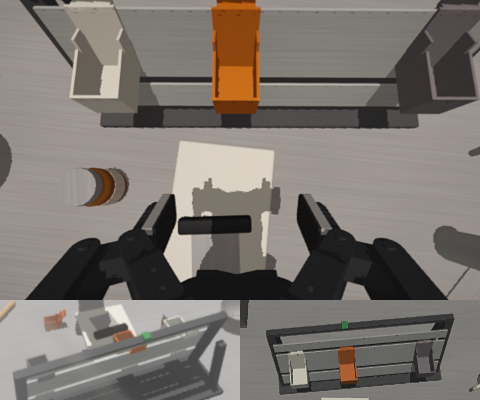

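```bash
python3 -c "
from h import *
im=capture('top').astype(int);a=cv2.imread('pics/top1.png')[:,:,::-1].astype(int)
for x in(a,im):
    O=(x[:,:,0]>1.4*x[:,:,1])&(x[:,:,0]-x[:,:,2]>40);ys,xs=np.nonzero(O[255:280,350:390]);print(xs.mean(),ys.mean(),len(xs))
    ys,xs=np.nonzero(O[140:190,310:345]);print('hung',len(xs),xs.mean() if len(xs) else None)
close_job()"
```

```text
22.306306306306308 12.612612612612613 222
hung 0 None
29.44776119402985 13.059701492537313 67
hung 628 17.160828025477706
the job is handed in; nothing more can be done
```

The orange bin now hangs level in the upper groove below the green clip. Its lip is behind the top slat, its back is against the slats, and the gripper is clear. I handed the job in at about 22.5 s of the 67 s allowed.

- **How it went in:** I gripped the bin across its sides, tilted the front up to about 44°, and felt the middle slat and the top slat's lower edge with the lip. I then slid the lip in, rotated the bin down, let go and backed away.
- **Centring:** before I let go, the scene and top views put the bin within about 1 mm of the clip sideways. In the final pictures it hangs straight, like the two neighbouring bins.
- **Force limit passed briefly:** during the last push to bring the back against the slats, the wrist force read about 18 N for one 0.1 s step, about 17 N of it square to the face. That is over the roughly 15 N limit. I backed off at once, and every other reading near the rack was about 5 N or less.
- **Checks that disagreed:**
  - After I backed away, the wrist camera showed the bin's points uniformly about 5 pixels below prediction. I put this down to calibration.
  - The count of orange pixels on the small look-alike in the top view fell from 222 to 67. I believe the arm or its shadow covered part of it, since the scene view still shows it in place.

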